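# Fit the landing-gear leg to the model wing

## Task

On the hobby bench, swing the model wing over in its turn-over jig by its grip bar until it lies fully home on the other slope with its pale blue underside up. Then take the landing-gear leg by its wheel out of its drying stand and push its steel rod through the brass-framed eyelet in the underside, all the way until its brass collar sits on the wing, and let go. Leave the orange spinner in its stand, and do not knock about anything else on the bench.

Things in the scene. Friction and masses are not known exactly. Their poses are not given: they have to be found in the camera images.
- jig: Fixed plywood turn-over jig, base 220 x 260 x 12 mm; origin under the base's centre, own x along the hinge, z up. Two posts, 162 mm high, at own x = +/-102 mm carry the hinge line, 150 mm above the table. A blue foam ramp (under the wing at the start) is on its +y side, two slanting aluminium rest bars (own x = +/-102 mm) on its -y side. Place and yaw vary
- hinge (a point): Middle of the hinge line of the jig, 150 mm above the table; axes as the jig's
- wing (a joint): Turn of the wing about the hinge line (jig's +x, right-handed), rad. 0: on the foam ramp, sloping 35 deg down towards the jig's +y, grey top face up. 2.182: straight up. 4.363: at the stop, fully over, sloping 35 deg down towards the jig's -y, blue underside up. Starts between 0 and 0.3. The hinge is stiff (0.3 N m) and stays where it is left
- grip_bar (a point): Middle of the wing's steel grip bar: 10 mm diameter, about 170 mm free length, parallel to the hinge line and 160 mm from it, in the wing's mid plane; its centre line is 42 mm clear of the wing's edge; side arms at own x = +/-90 mm hold it. Axes: x along the hinge line, y from the hinge to the bar, z out of the wing's grey top face
- eyelet (a point): Centre of the eyelet's mouth on the wing's blue underside, in a brass square: round hole 14.5 mm across, mouth slightly widened, straight through the wing, 69 mm from the hinge line. Wing: 22 mm thick, 160 mm along the hinge, from 20 to 118 mm off the hinge line. Axes as grip_bar's: z runs into the hole, from blue underside to grey top; the rod goes in along +z
- leg: Landing-gear leg, 135 mm long, 80 g, loose, upright in its stand. Origin: centre of the rod's free (lower) end; own z along the rod to the wheel. Steel rod 12 mm diameter, tip tapered over 9 mm to 6 mm; brass collar 26 mm diameter, z = 55 to 63 mm; strut; grey crown block 26 x 20 mm, z = 77 to 93 mm; black wheel 50 mm diameter, 20 mm thick along own y, centre at z = 110 mm
- leg_tip (a point): Centre of the free end of the leg's rod; axes as the leg's
- wheel (a point): Centre of the leg's wheel, 110 mm from the rod's free end; axes as the leg's, the wheel's flat faces look along own y, 20 mm apart
- leg_stand: Fixed wooden drying stand, 56 x 56 x 60 mm, origin under its centre, with an upright hole 15 mm across and 57 mm deep; the leg stands in it with its collar on the stand's top, 60 mm above the table
- spinner_stand: A like stand that holds the spinner; the two stands may be the other way round
- spinner: Orange propeller spinner (cone, 44 mm across) on a wooden stick, 130 mm long, loose in its stand, its top 135 mm above the table; origin at the stick's lower end. To be left alone
- sanding_stick: Black sanding stick 130 x 22 x 9 mm lying on the table, origin under its centre; bystander
- knife: Blue hobby knife 150 mm long, 11 mm thick, lying; bystander
- paint_grey_jar: Paint jar with grey cap, 36 mm across, 50 mm high, origin under its centre; bystander
- paint_blue_jar: Paint jar with blue cap, 36 mm across, 50 mm high; bystander
- glue: Glue bottle with white cap, 40 mm across, 75 mm high; bystander
- sprue: Grey flat sprue frame 146 x 200 x 6 mm, lying; bystander
Things that resemble listed ones, but are neither listed nor needed, are in the scene too. What is meant by the leg is not turquoise, and is the smaller of those in its own colour.

How it is judged:
On the way, in this order (a step that is already met when the one before it is completed fails the run):
1. the wing is swung over, fully home with its underside up (joint wing over 4.26) (value of joint wing above 4.26 rad), for 0.2 s.
2. the rod's end has passed right through the eyelet from the underside (tip at least 24 mm past its mouth, and on its axis) (x of leg_tip in the frame of eyelet between -0.009 and 0.009 m and y of leg_tip in the frame of eyelet between -0.009 and 0.009 m and z of leg_tip in the frame of eyelet above 0.024 m), for 0.1 s.
At the end, for the whole second after the job is handed in: Wing fully over (joint wing above 4.26 of 4.363 rad); rod through the eyelet from the blue underside, tip over 51 mm past its mouth (55 when the collar touches), within 9 mm of its axis in x and y and 0.17 rad in angle; leg released and at rest; spinner still seated in its stand (value of joint wing above 4.26 rad and z of leg_tip in the frame of eyelet above 0.051 m and x of leg_tip in the frame of eyelet between -0.009 and 0.009 m and y of leg_tip in the frame of eyelet between -0.009 and 0.009 m and angle between the z axis of leg_tip and the z axis of eyelet, either way round below 0.17 rad and linear speed of leg below 0.02 m/s and angular speed of leg below 0.2 rad/s and distance between spinner and spinner_stand below 0.015 m).
It fails at once if the spinner is lifted or tipped out of its stand (moved over 20 mm) (distance of spinner from where it was at the start of the episode above 0.02 m).
It fails at once if a bystander is pushed more than 30 mm or a jar or the bottle is tipped over (distance of any of sanding_stick, knife, paint_grey_jar, paint_blue_jar, glue, sprue from where it was at the start of the episode above 0.03 m or angle between any of paint_grey_jar, paint_blue_jar, glue's own z axis and vertical above 0.6 rad).
It also fails if it takes over 67 s, if anything falls off the work surface, if the arm or the gripper's body presses on something with over 40 N, if the wrist force passes 120 N, or if a joint passes its speed limit or range.

## Robot

A 6-joint arm with a two-finger parallel gripper is mounted at the origin on the work surface. World frame = base frame: x ahead of the robot, y to its left, z up, the work surface at z = 0. Lengths are in m, angles in rad, forces in N, time in s.
With the tool pointing down it reaches from about 0.35 to 0.925 m from the base axis. Payload 6.4 kg.
Tool frame: the origin (TCP) lies on the front face of the gripper's body, between the roots of the fingers; the fingertips stand 97 mm ahead of it and the grasp point (between the pads) lies 78 mm ahead of it (robot.pinch_z is the distance from the TCP to the grasp point, in m); z points along the fingers, y is the line along which they close (so a half turn about z gives the same grasp; the last joint's range is limited). The gripper opens to 94 mm and grips with 3 to 60 N. Pads are 16 mm wide; open, the fingers measure 119 mm over their backs; the gripper's body (75 mm by 177 mm) begins 78 mm behind the grasp point.
Start: joints at [0.982, 0.245, 1.558, -0, 1.339, -0.174], TCP at [0.262, 0.595, 0.303] pointing down, gripper open.
Joint ranges: [-3.13, 3.13], [-1.02, 2.26], [0.13, 2.54], [-0.95, 4.09], [0.21, 2.88], [-2.74, 2.74]. Speed limits (rad/s): [2.57, 2.57, 3.14, 3.14, 3.14, 3.14].

## Interface

Orientations are given as a unit quaternion [w, x, y, z].
In Python, from station import robot, viewer gives the robot as it stands.
- The arm moves only by the tool play_rows, never from a script. Its argument "plan" is a list of rows, each a list of 2 entries, a list of its own where there are three numbers: the shift along the tool's x, y, z normalised to -1 to 1, where 1 is 0.5 m, then the turn, a rotation vector about the tool's x, y, z normalised to -1 to 1, where 1 is 30 degrees. In form: [[[tx, ty, tz], [wx, wy, wz]], ...]. A call has 1 to 5 rows; each row is the pose to reach, as a shift and turn from the pose commanded when the call began, along the tool's axes at that moment; what a row does not reach only later rows make up. A row lasts 1/12 s, in which the tool goes at most 41.7 mm and 7.16 degrees, less where a joint would pass 70% of its speed; a pose out of reach is approached as far as the arm can. A call with a number of a shift or a turn outside -1 to 1 is refused whole. A call with a gripper value outside its range is refused whole. "claw" is the opening, from 0 (shut) to 1 (fully open), set as the call begins (left out, the last holds). The fingers move at their own pace and stop on an object; the grip force is fixed at half the most. Time passes only in rows, so rows that repeat a pose let the fingers close. It gives the time, the measured TCP pose, the force, the opening and the grip force at its end, in the units of the state.
- robot.get_state(): the state, without advancing time (a new reading comes with each control period).
- viewer.camera(name): name is "scene" or "top" or "wrist"; returns the picture (384x512x3 uint8, red, green, blue); there is no depth.
- viewer.camera_params(name): a dict with "intrinsics" (3x3 intrinsics, pixels), "pose" (4x4, takes a point from camera to world coordinates). Camera axes: x right, y down, z forward; pixel columns grow to the right and rows downward; lengths in m; the calibration is good to about 2 mm. A picture is of the moment at which its call begins: read the wrist's pose just before it. camera_params takes no time and is no camera call; for the wrist camera it gives the pose at the moment of the call.
- robot.job_done(): hands the job in; it is judged then, once.
The state is a dict: "clock": time; "qpos": joint angles; "dq": joint speeds; "joint_efforts": joint torques, N m; "ee_pos": TCP position; "ee_rot": TCP orientation; "force": force on the tool from outside, world axes, zero at the start; "ft_torque": the same for the moment, N m; "opening": finger opening in m; "finger_force": force on a finger pad.
Only numpy, scipy, OpenCV 4.12 (cv2) and the standard library are available. Lean on these libraries where they do the work, as an engineer would, in place of code of your own. Each camera call takes 0.05 s, during which the arm holds its last target. There are 200 camera calls.

## Working session

There is one attempt and no reset: what is moved stays moved. The work goes in short steps, Python scripts to look and compute and a tool call to move; the robot and the scene stay as the last step left them, time stands still between calls to the robot, and variables do not carry over. Pictures are saved under pics/ and viewed, at most 10 in all, crops included, and the job is handed in when it is done.

Besides the shell and the picture viewer there is one more tool, called after "Request:" as a command line: name --argument value ..., lists and objects as JSON in quotes. play_rows: Moves the arm, as the interface text tells. Its arguments: {"type":"object","properties":{"plan":{"type":"array"},"claw":{"type":"number"}},"required":["plan"]}

```bash
ls; mkdir -p pics; python3 - <<'E'
from station import robot, viewer
import cv2, numpy as np
np.set_printoptions(precision=4,suppress=True)
for n in ["scene","top"]:
    im=viewer.camera(n); cv2.imwrite(f"pics/{n}0.png",im[:,:,::-1])
    p=viewer.camera_params(n); print(n,np.array(p["intrinsics"]),np.array(p["pose"]))
s=robot.get_state(); print(s)
a=cv2.imread("pics/scene0.png"); b=cv2.imread("pics/top0.png")
cv2.imwrite("pics/s0.png",cv2.resize(a,(796,597),interpolation=cv2.INTER_CUBIC))
cv2.imwrite("pics/t0.png",cv2.resize(b,(796,597),interpolation=cv2.INTER_CUBIC))
E
```

```text
pics
scene [[382.4298   0.     252.9924]
 [  0.     382.4298 192.8923]
 [  0.       0.       1.    ]] [[ 0.5519  0.5055 -0.6632  1.3213]
 [ 0.8339 -0.3328  0.4402 -0.4627]
 [ 0.0018 -0.796  -0.6053  0.8077]
 [ 0.      0.      0.      1.    ]]
top [[365.3326   0.     253.5126]
 [  0.     365.3326 192.3795]
 [  0.       0.       1.    ]] [[-0.0238 -0.9773  0.2105  0.3393]
 [-0.9997  0.0238 -0.0025  0.0624]
 [-0.0025 -0.2105 -0.9776  1.2631]
 [ 0.      0.      0.      1.    ]]
{'clock': 0.1, 'qpos': array([ 0.9819,  0.2457,  1.5589,  0.    ,  1.3387, -0.1741]), 'dq': array([ 0.0006, -0.0002, -0.0052,  0.0008,  0.0007, -0.0005]), 'joint_efforts': array([  0.0003, -41.6913, -31.5527,   0.0687,   0.0309,  -0.    ]), 'ee_pos': array([0.2617, 0.5946, 0.3017]), 'ee_rot': array([-0.0003,  0.2059,  0.9786, -0.0008]), 'force': array([ 0.8762, -0.5117, -0.8378]), 'ft_torque': array([0.002 , 0.018 , 0.0211]), 'finger_force': 0.0, 'opening': 0.09397235258316963}
```

View pics/s0.png

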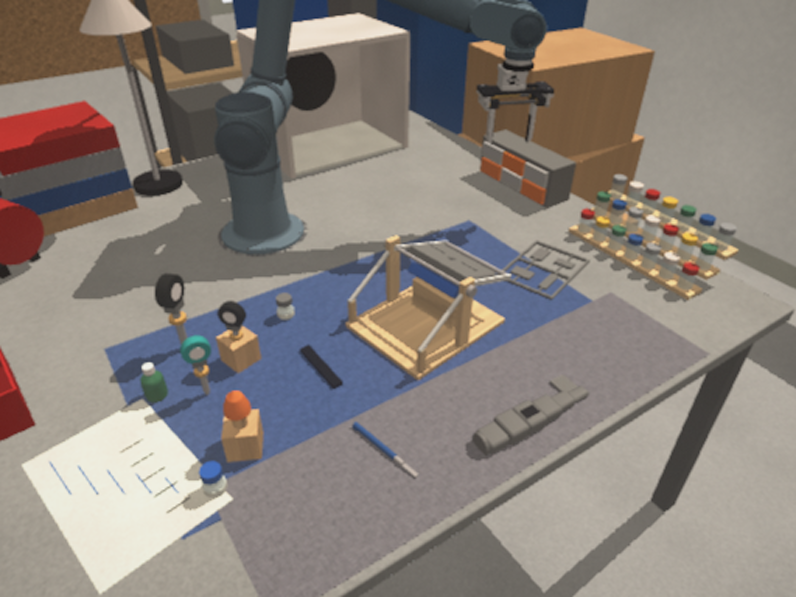

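View pics/t0.png

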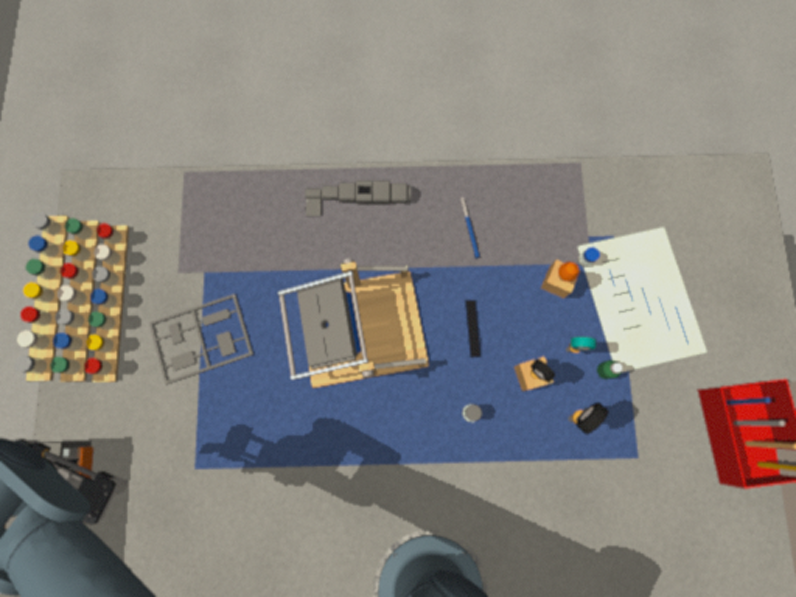

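Candidates for the leg (scene view, 796-wide px): the black wheel in a square stand at (232,316), a larger black wheel at (170,290) and a turquoise one at (196,350). The smaller black one at (232,316) is the leg; at (235,405) is the spinner. I'll check the choice in a close crop.

```bash
cat > h.py <<'E'
from station import robot, viewer
import cv2, numpy as np
from scipy.spatial.transform import Rotation as R
from scipy.optimize import least_squares
np.set_printoptions(precision=4,suppress=True)
def cam(n):
    p=viewer.camera_params(n); return np.array(p["intrinsics"]),np.array(p["pose"])
def proj(C,P):
    K,T=C; c=(np.atleast_2d(P)-T[:3,3])@T[:3,:3]; u=c@K.T; return u[:,:2]/u[:,2:]
def ray(C,uv,z):
    K,T=C; d=T[:3,:3]@np.linalg.solve(K,[uv[0],uv[1],1]); return T[:3,3]+d*(z-T[2,3])/d[2]
def Rq(q): return R.from_quat([q[1],q[2],q[3],q[0]])
E
python3 - <<'E'
from h import *
a=cv2.imread("pics/scene0.png"); b=cv2.imread("pics/top0.png")
def cr(im,x,y,w,h,s): 
    return cv2.resize(im[y:y+h,x:x+w],(w*s,h*s),interpolation=cv2.INTER_CUBIC)
A=np.zeros((600,800,3),np.uint8)
A[:380,:440]=cr(a,220,148,110,95,4)
A[:380,440:800]=cr(b,176,162,90,95,4)
A[380:596,:300]=cr(a,100,170,75,54,4)
A[380:596,300:600]=cr(b,325,215,75,54,4)
cv2.imwrite("pics/c1.png",A)
S,T=cam("scene"),cam("top")
f=512/796
for n,u in dict(jigc=(368,325),stand=(533,374),spst=(560,278),jar=(472,412),stick=(473,328),knife=(470,225),sprueC=(202,338),glue=(610,369)).items():
    print(n,ray(T,np.array(u)*f,0.0))
E
```

```text
jigc [0.553  0.1195 0.    ]
stand [ 0.4344 -0.2437  0.    ]
spst [ 0.6514 -0.3219  0.    ]
jar [ 0.3553 -0.1046  0.    ]
stick [ 0.5404 -0.1166  0.    ]
knife [ 0.7842 -0.1225  0.    ]
sprueC [0.5325 0.4923 0.    ]
glue [ 0.4414 -0.4148  0.    ]
```

View pics/c1.png

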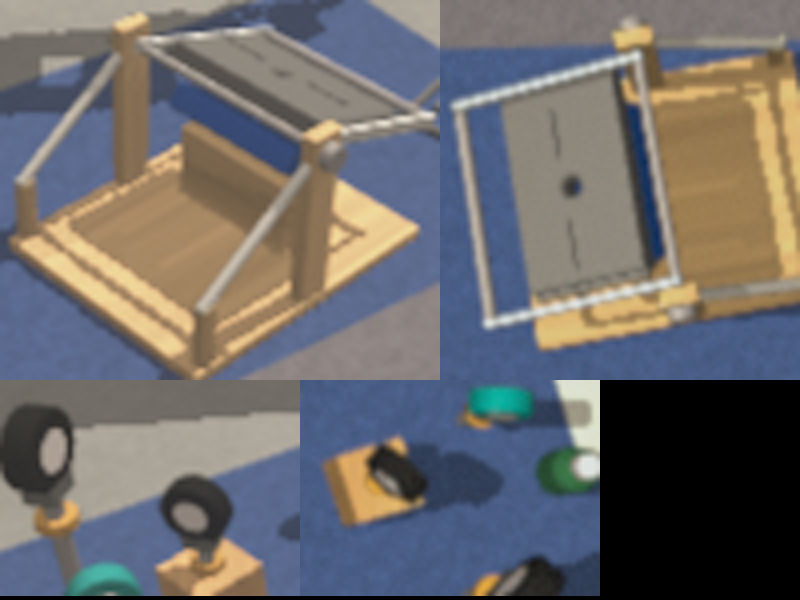

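The crop confirms it: the smaller black wheel (193,512) stands in the square wooden stand. In the top crop it is at (397,473), and the grip bar runs from (458,104) to (489,323). Next I fit the poses.

```bash
python3 - <<'E'
from h import *
S,T=cam("scene"),cam("top")
c=lambda x,y,ox,oy:((x+.5)/4-.5+ox,(y+.5)/4-.5+oy)
s=lambda x,y:c(x,y,220,148)
t=lambda x,y:c(x-440,y,176,162)
a35=np.deg2rad(35)
def wp(x,r,h,w):
    a=w-a35; return [x,r*np.cos(a)-h*np.sin(a),.15+r*np.sin(a)+h*np.cos(a)]
obs=[(S,s(10,243),lambda w:[-.11,-.13,.012]),(S,s(195,374),lambda w:[.11,-.13,.012]),(S,s(418,228),lambda w:[.11,.13,.012]),
(S,s(131,22),lambda w:[-.102,0,.162]),(S,s(320,132),lambda w:[.102,0,.162]),
(T,t(458,104),lambda w:wp(.09,.16,0,w)),(T,t(489,323),lambda w:wp(-.09,.16,0,w)),
(T,t(640,58),lambda w:wp(.09,0,0,w)),(T,t(678,280),lambda w:wp(-.09,0,0,w)),(T,t(571,186),lambda w:wp(0,.069,.011,w)),
(T,t(545,348),lambda w:[-.11,.13,.012])]
def W(p,l): return R.from_euler('z',p[2]).apply(l)+[p[0],p[1],0]
def res(p): return np.concatenate([(proj(C,W(p,f(p[3])))[0]-u) for C,u,f in obs])
r=least_squares(res,[.55,.15,.1,.1],loss='soft_l1'); print(r.x); print(r.fun.reshape(-1,2))
p=r.x; print("bar mid",W(p,wp(0,.16,0,p[3])))
# leg: wheel centre triangulation, stand corners
l1=lambda x,y:c(x,y-380,100,170); l2=lambda x,y:c(x-300,y-380,325,215)
def tri(us,ut):
    return least_squares(lambda q:np.concatenate([proj(S,q)[0]-us,proj(T,q)[0]-ut]),[.43,-.25,.11])
q=tri(l1(196,510),l2(398,474)); print("wheel",q.x,q.fun)
# stand top corners (top cam): z=.06
for u in [(324,462),(404,436),(425,500),(340,524)]: print(ray(T,l2(*u),.06),ray(T,l2(*u),0))
# stand corners scene
for u in [(157,568),(202,540),(267,560)]: print('s',ray(S,l1(*u),.06))
# wheel axis direction in top (elongated dir = perpendicular to axis)
for u in [(372,455),(422,493)]: print('wh',ray(T,l2(*u),.12))
E
```

```text
[0.5452 0.1323 0.1596 0.3283]
[[-0.7885 -1.1141]
 [ 0.0569  1.188 ]
 [ 0.4502  0.0305]
 [-0.1156  1.7631]
 [ 0.2617  1.5926]
 [-0.1902  0.1555]
 [ 0.0956  0.1794]
 [-0.1682 -0.2092]
 [ 0.17    0.5418]
 [ 0.1518 -0.0375]
 [-1.2432  0.5835]]
bar mid [0.5208 0.284  0.1054]
wheel [ 0.4329 -0.236   0.115 ] [-0.0074 -0.0004 -0.0075 -0.0026]
[ 0.4486 -0.1904  0.06  ] [ 0.4541 -0.203   0.    ]
[ 0.4684 -0.2577  0.06  ] [ 0.4748 -0.2737  0.    ]
[ 0.4157 -0.2707  0.06  ] [ 0.4195 -0.2873  0.    ]
[ 0.398 -0.2    0.06 ] [ 0.401  -0.2131  0.    ]
s [ 0.4124 -0.2679  0.06  ]
s [ 0.3998 -0.2277  0.06  ]
s [ 0.449  -0.1958  0.06  ]
wh [ 0.4477 -0.2156  0.12  ]
wh [ 0.4174 -0.2522  0.12  ]
```

```bash
cat >> h.py <<'E'
def tool(xax, zdir):
    z=np.array(zdir,float); z/=np.linalg.norm(z); x=np.array(xax,float); x-=z*(x@z); x/=np.linalg.norm(x)
    return np.column_stack([x,np.cross(z,x),z])
def plan(poses, per=5, start=None):
    """poses: list of (pos,Rmat) one per row; prints calls of `per` rows, chained on rounded commands"""
    if start is None:
        s=robot.get_state(); p0,R0=s["ee_pos"],Rq(s["ee_rot"]).as_matrix()
    else: p0,R0=start
    for i in range(0,len(poses),per):
        out=[]
        for p,Rm in poses[i:i+per]:
            d=np.round(R0.T@(p-p0)/.5,3); w=np.round(R.from_matrix(R0.T@Rm).as_rotvec(degrees=True)/30,3)
            out.append([d.tolist(),w.tolist()])
        print(str(out).replace(' ',''))
        p0,R0=p0+R0@(d*.5),R0@R.from_rotvec(w*30,degrees=True).as_matrix()
    return p0,R0
def lerp(A,B,n):
    w=R.from_matrix(A[1].T@B[1]).as_rotvec()
    return [(A[0]+(B[0]-A[0])*k/n, A[1]@R.from_rotvec(w*k/n).as_matrix()) for k in range(1,n+1)]
def cur():
    s=robot.get_state(); return s["ee_pos"],Rq(s["ee_rot"]).as_matrix()
E
python3 - <<'E'
from h import *
c=cur(); yaw=.16
Rt=tool([-np.cos(yaw),-np.sin(yaw),0],[0,0,-1])
plan(lerp(c,(np.array([.521,.284,.300]),Rt),13)+[(np.array([.521,.284,.300]),Rt)]*2)
K,P=cam("wrist"); T=np.eye(4);T[:3,:3]=c[1];T[:3,3]=c[0]; print(K,np.linalg.inv(T)@P)
E
```

```text
[[[-0.056,-0.028,0.0],[-0.0,-0.0,-0.084]],[[-0.112,-0.055,0.001],[-0.0,-0.0,-0.169]],[[-0.167,-0.083,0.001],[-0.001,-0.0,-0.253]],[[-0.223,-0.111,0.001],[-0.001,-0.0,-0.338]],[[-0.279,-0.138,0.001],[-0.001,-0.001,-0.422]]]
[[[-0.048,-0.039,0.001],[-0.0,0.0,-0.085]],[[-0.096,-0.079,0.001],[-0.001,0.0,-0.169]],[[-0.145,-0.118,0.001],[-0.001,0.0,-0.254]],[[-0.193,-0.157,0.002],[-0.001,-0.0,-0.338]],[[-0.241,-0.196,0.002],[-0.001,-0.0,-0.422]]]
[[[-0.039,-0.049,0.0],[-0.001,-0.0,-0.085]],[[-0.078,-0.098,0.0],[-0.001,-0.0,-0.169]],[[-0.116,-0.147,0.001],[-0.001,-0.001,-0.254]],[[-0.116,-0.147,0.001],[-0.001,-0.001,-0.254]],[[-0.116,-0.147,0.001],[-0.001,-0.001,-0.254]]]
[[307.7257   0.     258.676 ]
 [  0.     307.7257 190.8354]
 [  0.       0.       1.    ]] [[-0.0002 -0.9611 -0.2761  0.0802]
 [ 1.     -0.0003  0.0001 -0.0006]
 [-0.0002 -0.2761  0.9611 -0.0821]
 [ 0.      0.      0.      1.    ]]
```

Request:
play_rows --plan '[[[-0.056,-0.028,0],[0,0,-0.084]],[[-0.112,-0.055,0],[0,0,-0.169]],[[-0.167,-0.083,0],[0,0,-0.253]],[[-0.223,-0.111,0],[0,0,-0.338]],[[-0.279,-0.138,0],[0,0,-0.422]]]' --claw 0.35

```text
clock: 0.52
ee_pos: [0.3622, 0.4742, 0.3021]
ee_rot: [-0.0, 0.095, 0.995, -0.0]
force: [0.4, 0.1, -0.6]
opening: 0.0642
finger_force: 0.0
```

Request:
play_rows --plan '[[[-0.048,-0.039,0],[0,0,-0.085]],[[-0.096,-0.079,0],[0,0,-0.169]],[[-0.145,-0.118,0.001],[0,0,-0.254]],[[-0.193,-0.157,0.002],[0,0,-0.338]],[[-0.241,-0.196,0.002],[0,0,-0.422]]]'

```text
clock: 0.93
ee_pos: [0.4617, 0.3547, 0.3011]
ee_rot: [-0.0, -0.015, 1.0, -0.0]
force: [-0.5, 1.1, -0.6]
opening: 0.0337
finger_force: 0.0
```

Request:
play_rows --plan '[[[-0.039,-0.049,0],[0,0,-0.085]],[[-0.078,-0.098,0],[0,0,-0.169]],[[-0.116,-0.147,0.001],[0,0,-0.254]],[[-0.116,-0.147,0.001],[0,0,-0.254]],[[-0.116,-0.147,0.001],[0,0,-0.254]]]'

```text
clock: 1.35
ee_pos: [0.5217, 0.2832, 0.3006]
ee_rot: [-0.001, -0.078, 0.997, 0.0]
force: [-0.8, 1.3, 1.2]
opening: 0.0327
finger_force: 0.0
```

```bash
python3 - <<'E'
from h import *
print(cur(), robot.get_state()["opening"]); C=cam("wrist"); np.savez("w1.npz",K=C[0],P=C[1])
im=viewer.camera("wrist"); cv2.imwrite("pics/w1.png",im[:,:,::-1])
cv2.imwrite("pics/w1b.png",cv2.resize(im[:,:,::-1],(796,597),interpolation=cv2.INTER_CUBIC))
E
```

```text
(array([0.5217, 0.2832, 0.3006]), array([[-0.9877, -0.1563, -0.0011],
       [-0.1563,  0.9877, -0.    ],
       [ 0.0011,  0.0001, -1.    ]])) 0.03267351420510911
```

View pics/w1b.png

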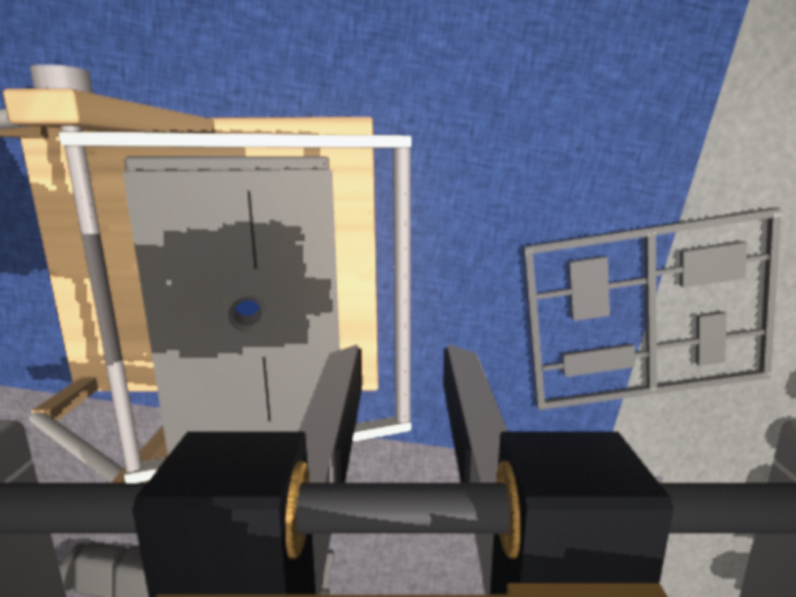

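The wrist view shows the frame: grip bar from (408,142) to (408,428), hinge rod from (70,137) to (130,477), eyelet at (246,311). I'll refit with these included.

```bash
python3 - <<'E'
from h import *
S,T=cam("scene"),cam("top"); d=np.load("w1.npz"); Wc=(d["K"],d["P"])
c=lambda x,y,ox,oy:((x+.5)/4-.5+ox,(y+.5)/4-.5+oy)
s=lambda x,y:c(x,y,220,148)
t=lambda x,y:c(x-440,y,176,162)
k=512/796; w_=lambda x,y:((x+.5)*k-.5,(y+.5)*k-.5)
a35=np.deg2rad(35)
def wp(x,r,h,w):
    a=w-a35; return [x,r*np.cos(a)-h*np.sin(a),.15+r*np.sin(a)+h*np.cos(a)]
obs=[(S,s(10,243),lambda w:[-.11,-.13,.012]),(S,s(195,374),lambda w:[.11,-.13,.012]),(S,s(418,228),lambda w:[.11,.13,.012]),
(T,t(458,104),lambda w:wp(.09,.16,0,w)),(T,t(489,323),lambda w:wp(-.09,.16,0,w)),
(T,t(640,58),lambda w:wp(.09,0,0,w)),(T,t(678,280),lambda w:wp(-.09,0,0,w)),(T,t(571,186),lambda w:wp(0,.069,.011,w)),
(Wc,w_(404,142),lambda w:wp(-.09,.16,0,w)),(Wc,w_(403,428),lambda w:wp(.09,.16,0,w)),(Wc,w_(73,139),lambda w:wp(-.09,0,0,w)),(Wc,w_(133,475),lambda w:wp(.09,0,0,w)),(Wc,w_(246,309),lambda w:wp(0,.069,.011,w)),(Wc,w_(374,118),lambda w:[-.11,.13,.012]),(Wc,w_(376,390),lambda w:[.11,.13,.012])]
def W(p,l): return R.from_euler('z',p[2]).apply(l)+[p[0],p[1],0]
def res(p): return np.concatenate([(proj(C,W(p,f(p[3])))[0]-u) for C,u,f in obs])
for f in (0,8):
    o=obs; obs=obs[f:]
    r=least_squares(res,[.55,.15,.1,.1],loss='soft_l1'); print(r.x); print(r.fun.reshape(-1,2).T)
    obs=o; p=r.x; print("bar mid",W(p,wp(0,.16,0,p[3])))
E
```

```text
[0.5453 0.1322 0.1564 0.31  ]
[[-0.81   -0.1546  0.4632  0.3421  0.4427 -0.0378  0.1165  0.2843 -0.2276
   0.2335  0.1043  0.228   0.6435 -1.3445  0.2203]
 [-1.1997  1.1972  0.1558  0.1247  0.044  -0.241   0.5424 -0.0646  0.0128
   0.0404 -0.5274 -1.0993  4.8494 -0.23    1.094 ]]
bar mid [0.5215 0.2831 0.1026]
[0.5452 0.1321 0.1558 0.3085]
[[-0.3012  0.0612  0.1013  0.0991  0.6074 -1.3234  0.1339]
 [ 0.054  -0.0622 -0.6307 -1.1682  4.7778 -0.2192  1.1018]]
bar mid [0.5215 0.283  0.1024]
```

Request:
play_rows --plan '[[[0,0,0.05],[0,0,0]],[[0,0,0.1],[0,0,0]],[[0,0,0.15],[0,0,0]],[[0,0,0.2],[0,0,0]],[[0,0,0.24],[0,0,0]]]'

```text
clock: 1.82
ee_pos: [0.5193, 0.2854, 0.179]
ee_rot: [-0.001, -0.081, 0.997, -0.0]
force: [0.9, 0.5, -0.1]
opening: 0.0328
finger_force: 0.0
```

Request:
play_rows --plan '[[[0,0,0],[0,0,0]],[[0,0,0],[0,0,0]],[[0,0,0],[0,0,0]],[[0,0,0],[0,0,0]],[[0,0,0],[0,0,0]]]' --claw 0.0

```text
clock: 2.23
ee_pos: [0.5219, 0.2833, 0.1831]
ee_rot: [0.001, -0.081, 0.997, -0.002]
force: [-0.1, -7.2, 0.5]
opening: 0.0087
finger_force: 30.0
```

```bash
python3 - <<'E'
from h import *
s=robot.get_state(); print(s["force"],s["opening"],s["finger_force"],s["ee_pos"])
# arc
J=np.array([.5453,.1322,.15]); yaw=.1564; Rz=R.from_euler('z',yaw).as_matrix()
ex,ey,ez=Rz[:,0],Rz[:,1],Rz[:,2]
g=s["ee_pos"]+.078*Rq(s["ee_rot"]).as_matrix()[:,2]; print("grasp",g, "jig",Rz.T@(g-J))
l=Rz.T@(g-J); a0=np.arctan2(l[2],l[1]); r=np.hypot(l[1],l[2]); print(np.degrees(a0),r)
rad=.16
poses=[]; N=45; a1=np.deg2rad(216)
for k in range(1,N+1):
    f=k/N; a=a0+(a1-a0)*f; rr=r+(rad-r)*min(1,3*f)
    phi=np.deg2rad(35)*max(0,min(1,(f-.3)/.6))
    b=J+ex*l[0]+ey*rr*np.cos(a)+ez*rr*np.sin(a)
    z=ey*np.sin(phi)-ez*np.cos(phi); Rm=tool(-ex,z); poses.append((b-.078*z,Rm))
e=plan(poses); print(e)
E
```

```text
[-0.1029 -7.2375  0.4761] 0.008709845433213596 30.000748336315155 [0.5219 0.2833 0.1831]
grasp [0.5221 0.283  0.1051] jig [ 0.0006  0.1526 -0.0449]
-16.413811881048147 0.15907123791853492
[[[-0.0,0.006,-0.028],[-0.007,0.003,0.009]],[[-0.0,0.011,-0.056],[-0.007,0.003,0.009]],[[-0.0,0.012,-0.085],[-0.007,0.003,0.009]],[[-0.001,0.012,-0.114],[-0.007,0.003,0.009]],[[-0.001,0.008,-0.142],[-0.007,0.003,0.009]]]
[[[0.0,-0.006,-0.028],[-0.0,0.0,0.0]],[[0.0,-0.014,-0.056],[-0.0,0.0,0.0]],[[0.0,-0.025,-0.082],[-0.0,0.0,0.0]],[[0.0,-0.038,-0.108],[-0.0,0.0,0.0]],[[0.0,-0.053,-0.132],[-0.0,0.0,0.0]]]
[[[0.0,-0.018,-0.023],[-0.0,0.0,0.0]],[[0.0,-0.038,-0.044],[-0.0,0.0,0.0]],[[0.0,-0.059,-0.063],[-0.0,0.0,0.0]],[[0.0,-0.084,-0.081],[-0.022,0.0,0.0]],[[0.0,-0.112,-0.096],[-0.065,0.0,0.0]]]
[[[0.0,-0.029,-0.013],[-0.043,0.0,0.0]],[[0.0,-0.059,-0.025],[-0.087,0.0,0.0]],[[0.0,-0.09,-0.033],[-0.13,0.0,0.0]],[[0.0,-0.121,-0.039],[-0.173,0.0,0.0]],[[0.0,-0.153,-0.043],[-0.216,0.0,0.0]]]
[[[0.0,-0.032,-0.004],[-0.043,0.0,0.0]],[[0.0,-0.065,-0.006],[-0.087,0.0,0.0]],[[0.0,-0.097,-0.005],[-0.13,0.0,0.0]],[
[... 302 characters left out ...]
4,0.0,0.0]],[[-0.0,-0.056,0.031],[-0.087,0.0,0.0]],[[-0.0,-0.082,0.05],[-0.13,0.0,0.0]],[[-0.0,-0.106,0.07],[-0.173,0.0,0.0]],[[-0.0,-0.128,0.093],[-0.216,0.0,0.0]]]
[[[-0.0,-0.022,0.022],[-0.044,0.0,0.0]],[[-0.0,-0.042,0.045],[-0.087,0.0,0.0]],[[-0.0,-0.061,0.07],[-0.13,0.0,0.0]],[[-0.0,-0.076,0.097],[-0.173,0.0,0.0]],[[-0.0,-0.09,0.124],[-0.216,0.0,0.0]]]
[[[-0.0,-0.012,0.027],[-0.022,0.0,0.0]],[[-0.0,-0.02,0.055],[-0.022,0.0,0.0]],[[-0.0,-0.026,0.083],[-0.022,0.0,0.0]],[[-0.0,-0.029,0.112],[-0.022,0.0,0.0]],[[-0.0,-0.03,0.14],[-0.022,0.0,0.0]]]
(array([ 0.5729, -0.0401,  0.1199]), array([[-0.9878, -0.1278, -0.0893],
       [-0.1559,  0.8091,  0.5666],
       [-0.0002,  0.5736, -0.8192]]))
```

Request:
play_rows --plan '[[[0,0.006,-0.028],[0,0,0]],[[0,0.011,-0.056],[0,0,0]],[[0,0.012,-0.085],[0,0,0]],[[0,0.012,-0.114],[0,0,0]],[[0,0.008,-0.142],[0,0,0]]]'

```text
clock: 2.65
ee_pos: [0.5206, 0.2897, 0.2543]
ee_rot: [0.001, -0.08, 0.997, 0.002]
force: [1.6, 8.1, -3.8]
opening: 0.0091
finger_force: 30.0
```

Request:
play_rows --plan '[[[0,-0.006,-0.028],[0,0,0]],[[0,-0.014,-0.056],[0,0,0]],[[0,-0.025,-0.082],[0,0,0]],[[0,-0.038,-0.108],[0,0,0]],[[0,-0.053,-0.132],[0,0,0]]]'

```text
clock: 3.07
ee_pos: [0.5244, 0.2661, 0.3227]
ee_rot: [0.002, -0.081, 0.997, 0.006]
force: [-3.1, 15.3, 5.2]
opening: 0.0092
finger_force: 30.0
```

```bash
cat > arc.py <<'E'
from h import *
import sys
s=robot.get_state(); print(s["force"],s["ft_torque"],s["opening"],s["finger_force"],s["ee_pos"])
J=np.array([.5453,.1322,.15]); yaw=.1564; Rz=R.from_euler('z',yaw).as_matrix()
ex,ey,ez=Rz[:,0],Rz[:,1],Rz[:,2]
Rc=Rq(s["ee_rot"]).as_matrix()
g=s["ee_pos"]+.078*Rc[:,2]
l=Rz.T@(g-J); a0=np.arctan2(l[2],l[1]); r=np.hypot(l[1],l[2]); print(l,np.degrees(a0),r)
zc=Rz.T@Rc[:,2]; p0=np.arctan2(zc[1],-zc[2]); print("phi",np.degrees(p0))
if len(sys.argv)>1:
    a1,p1,N=np.deg2rad(float(sys.argv[1])),np.deg2rad(float(sys.argv[2])),int(sys.argv[3]); poses=[]
    for k in range(1,N+1):
        f=k/N; a=a0+(a1-a0)*f; rr=r+(.16-r)*min(1,2*f); phi=p0+(p1-p0)*f
        b=J+ex*l[0]+ey*rr*np.cos(a)+ez*rr*np.sin(a)
        z=ey*np.sin(phi)-ez*np.cos(phi); poses.append((b-.078*z,tool(-ex,z)))
    plan(poses)
E
python3 arc.py 216 38 35
```

```text
[-3.0917 15.3169  5.1529] [ 3.3397  0.6972 -0.0138] 0.009207316214795095 30.003389418125153 [0.5244 0.2661 0.3227]
[0.0006 0.1365 0.0947] 34.73828258937893 0.16612168615990788
phi 0.7037961040761612
[[[-0.001,-0.021,-0.024],[-0.036,0.01,0.01]],[[-0.001,-0.045,-0.045],[-0.071,0.01,0.01]],[[-0.001,-0.07,-0.065],[-0.107,0.01,0.01]],[[-0.001,-0.097,-0.083],[-0.142,0.01,0.01]],[[-0.001,-0.125,-0.098],[-0.178,0.01,0.01]]]
[[[0.0,-0.028,-0.015],[-0.035,-0.0,0.0]],[[0.0,-0.058,-0.028],[-0.071,-0.0,0.0]],[[0.0,-0.088,-0.039],[-0.106,-0.0,0.0]],[[0.0,-0.12,-0.047],[-0.142,-0.0,0.0]],[[0.0,-0.151,-0.052],[-0.177,-0.0,0.0]]]
[[[0.0,-0.032,-0.006],[-0.036,-0.0,0.0]],[[0.0,-0.064,-0.008],[-0.071,-0.0,0.0]],[[0.0,-0.096,-0.009],[-0.107,-0.0,0.0]],[[0.0,-0.128,-0.006],[-0.142,-0.0,0.0]],[[0.0,-0.16,-0.001],[-0.178,-0.0,0.0]]]
[[[0.0,-0.031,0.005],[-0.035,-0.0,0.0]],[[0.0,-0.062,0.013],[-0.071,-0.0,0.0]],[[0.0,-0.092,0.022],[-0.106,-0.0,0.0]],[[0.0,-0.122,0.034],[-0.142,-0.0,0.0]],[[0.0,-0.15,0.049],[-0.177,-0.0,0.0]]]
[[[0.0,-0.028,0.014],[-0.036,-0.0,0.0]],[[0.0,-0.055,0.03],[-0.071,-0.0,0.0]],[[0.0,-0.08,0.048],[-0.107,-0.0,0.0]],[[0.0,-0.104,0.069],[-0.143,-0.0,0.0]],[[0.0,-0.125,0.091],[-0.178,-0.0,0.0]]]
[[[0.0,-0.022,0.022],[-0.036,-0.0,0.0]],[[0.0,-0.042,0.046],[-0.071,-0.0,0.0]],[[0.0,-0.059,0.071],[-0.107,-0.0,0.0]],[[0.0,-0.074,0.097],[-0.142,-0.0,0.0]],[[0.0,-0.087,0.125],[-0.178,-0.0,0.0]]]
[[[0.0,-0.013,0.027],[-0.035,-0.0,0.0]],[[0.0,-0.023,0.055],[-0.071,-0.0,0.0]],[[0.0,-0.031,0.083],[-0.106,-0.0,0.0]],[[0.0,-0.036,0.113],[-0.142,-0.0,0.0]],[[0.0,-0.038,0.142],[-0.177,-0.0,0.0]]]
```

Request:
play_rows --plan '[[[0,0,0],[0,0,0]],[[0,0,0],[0,0,0]]]'

```text
clock: 3.23
ee_pos: [0.5245, 0.2656, 0.3237]
ee_rot: [0.003, -0.08, 0.997, 0.006]
force: [-5.7, 13.9, 9.2]
opening: 0.009
finger_force: 30.0
```

```bash
python3 arc.py 130 12 14
```

```text
[-5.6765 13.9468  9.1875] [2.7194 1.124  0.0064] 0.008957384063182985 30.003627240657806 [0.5245 0.2656 0.3237]
[0.0007 0.1359 0.0957] 35.16690540184117 0.1662393818118926
phi 0.6200667790979563
[[[-0.001,-0.028,-0.03],[-0.027,0.011,0.009]],[[-0.001,-0.059,-0.056],[-0.054,0.011,0.009]],[[-0.001,-0.092,-0.079],[-0.081,0.011,0.009]],[[-0.001,-0.128,-0.098],[-0.108,0.011,0.009]],[[-0.001,-0.166,-0.112],[-0.135,0.011,0.009]]]
[[[0.0,-0.038,-0.013],[-0.028,-0.0,-0.0]],[[0.0,-0.077,-0.021],[-0.055,-0.0,-0.0]],[[0.0,-0.117,-0.027],[-0.082,-0.0,-0.0]],[[0.0,-0.157,-0.028],[-0.109,-0.0,-0.0]],[[0.0,-0.197,-0.025],[-0.136,-0.0,-0.0]]]
[[[0.0,-0.039,0.005],[-0.027,-0.0,-0.0]],[[0.0,-0.078,0.015],[-0.054,-0.0,-0.0]],[[0.0,-0.116,0.029],[-0.081,-0.0,-0.0]],[[0.0,-0.151,0.046],[-0.108,-0.0,-0.0]]]
```

```bash
python3 - <<'E'
from h import *
A=np.zeros((600,800,3),np.uint8)
C=cam("wrist"); np.savez("w2.npz",K=C[0],P=C[1])
w=viewer.camera("wrist")[:,:,::-1]; s=viewer.camera("scene")[:,:,::-1]
cv2.imwrite("pics/w2.png",w); cv2.imwrite("pics/s2.png",s)
A[:384,:512]=w
c=s[110:250,215:335]; A[:336,512:800]=cv2.resize(c,(288,336),interpolation=cv2.INTER_CUBIC)
cv2.imwrite("pics/c2.png",A)
J=np.array([.5453,.1322,.15]); Rz=R.from_euler('z',.1564).as_matrix()
for pz in (.078,.083,.088):
  p,Rm=cur(); b=p+Rm[:,2]*pz
  print(pz,proj(C,[b+Rz[:,0]*x for x in (-.09,.09)]), Rz.T@(b-J))
print("hinge",proj(C,[J+Rz[:,0]*x for x in (-.09,.09)]))
E
```

```text
0.078 [[261.4865  82.4273]
 [259.6274 372.9538]] [0.0007 0.1361 0.0954]
0.083 [[261.3909  83.0398]
 [259.5986 366.6608]] [0.0007 0.1361 0.0904]
0.088 [[261.301   83.6156]
 [259.571  360.6539]] [0.0007 0.1362 0.0854]
hinge [[ 85.0865  87.4679]
 [114.5138 287.7703]]
```

View pics/c2.png

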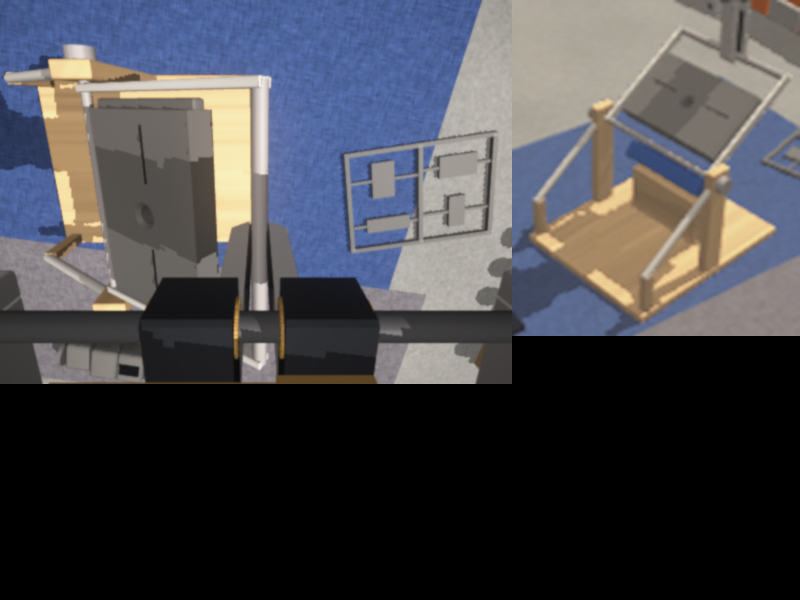

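The bar (near end at (261,363)) has slid about 8 mm down in the pads, so I'll loosen, re-seat lower and re-grip.

Request:
play_rows --plan '[[[0,0.01,0],[0,0,0]],[[0,0.01,0.008],[0,0,0]],[[0,0.01,0.018],[0,0,0]],[[0,0.01,0.024],[0,0,0]],[[0,0.01,0.024],[0,0,0]]]' --claw 0.2

```text
clock: 3.75
ee_pos: [0.5235, 0.2664, 0.3047]
ee_rot: [-0.001, -0.08, 0.997, -0.0]
force: [0.4, -0.6, -0.4]
opening: 0.0191
finger_force: 0.0
```

Request:
play_rows --plan '[[[0,0,0],[0,0,0]],[[0,0,0],[0,0,0]],[[0,0,0],[0,0,0]],[[0,0,0],[0,0,0]]]' --claw 0.0

```text
clock: 4.08
ee_pos: [0.5239, 0.267, 0.306]
ee_rot: [-0.0, -0.08, 0.997, 0.0]
force: [0.4, 0.4, -2.1]
opening: 0.0089
finger_force: 30.0
```

```bash
cat > arc2.py <<'E'
from h import *
import sys
# usage: pinch a1 phi1 N : pinch = distance TCP->bar now
pz=float(sys.argv[1])
s=robot.get_state(); print(s["force"],s["opening"],s["finger_force"],s["ee_pos"])
J=np.array([.5453,.1322,.15]); Rz=R.from_euler('z',.1564).as_matrix(); ex,ey,ez=Rz.T
Rc=Rq(s["ee_rot"]).as_matrix()
zc=Rz.T@Rc[:,2]; p0=np.arctan2(zc[1],-zc[2]); print("phi",np.degrees(p0))
t=Rz.T@(s["ee_pos"]-J); u=np.array([zc[1],zc[2]]); q=t[1:]
# solve distance along finger where radius=.16
B=q@u; disc=B*B-(q@q-.16**2)
print("pinch for r=.16:",-B-np.sqrt(max(disc,0)),-B+np.sqrt(max(disc,0)))
b=q+pz*u; a0=np.arctan2(b[1],b[0])%(2*np.pi); r=np.hypot(*b); print("a",np.degrees(a0),"r",r,"xl",t[0])
if len(sys.argv)>2:
    a1,p1,N=np.deg2rad(float(sys.argv[2])),np.deg2rad(float(sys.argv[3])),int(sys.argv[4]); poses=[]
    for k in range(1,N+1):
        f=k/N; a=a0+(a1-a0)*f; rr=r+(.16-r)*min(1,2*f); phi=p0+(p1-p0)*f
        bb=J+ex*t[0]+ey*rr*np.cos(a)+ez*rr*np.sin(a)
        z=ey*np.sin(phi)-ez*np.cos(phi); poses.append((bb-pz*z,tool(-ex,z)))
    plan(poses)
E
python3 arc2.py .072 110 10 15
```

```text
[ 0.4237  0.3965 -2.0918] 0.008860141042709112 30.000097453594208 [0.5239 0.267  0.306 ]
phi 0.009667104498390025
pinch for r=.16: 0.07240384481183453 0.23945268211099285
a 31.601215108173403 r 0.16021118697486117 xl -0.00013675798004670475
[[[0.0,-0.018,-0.024],[-0.022,-0.001,0.007]],[[0.0,-0.038,-0.047],[-0.044,-0.001,0.007]],[[0.0,-0.061,-0.067],[-0.067,-0.001,0.007]],[[0.0,-0.085,-0.086],[-0.089,-0.001,0.007]],[[0.0,-0.11,-0.103],[-0.111,-0.001,0.007]]]
[[[0.0,-0.027,-0.015],[-0.022,0.0,-0.0]],[[0.0,-0.054,-0.029],[-0.044,0.0,-0.0]],[[0.0,-0.083,-0.04],[-0.067,0.0,-0.0]],[[0.0,-0.112,-0.049],[-0.089,0.0,-0.0]],[[0.0,-0.142,-0.055],[-0.111,0.0,-0.0]]]
[[[0.0,-0.031,-0.005],[-0.022,0.0,-0.0]],[[0.0,-0.062,-0.007],[-0.044,0.0,-0.0]],[[0.0,-0.092,-0.007],[-0.067,0.0,-0.0]],[[0.0,-0.123,-0.004],[-0.089,0.0,-0.0]],[[0.0,-0.154,0.001],[-0.111,0.0,-0.0]]]
```

Request:
play_rows --plan '[[[0,-0.018,-0.024],[-0.022,0,0.007]],[[0,-0.038,-0.047],[-0.044,0,0.007]],[[0,-0.061,-0.067],[-0.067,0,0.007]],[[0,-0.085,-0.086],[-0.089,0,0.007]],[[0,-0.11,-0.103],[-0.111,0,0.007]]]'

```text
clock: 4.5
ee_pos: [0.5327, 0.2121, 0.3584]
ee_rot: [-0.002, -0.078, 0.996, 0.03]
force: [2.1, 2.0, -6.3]
opening: 0.0089
finger_force: 30.0
```

Request:
play_rows --plan '[[[0,-0.027,-0.015],[-0.022,0,0]],[[0,-0.054,-0.029],[-0.044,0,0]],[[0,-0.083,-0.04],[-0.067,0,0]],[[0,-0.112,-0.049],[-0.089,0,0]],[[0,-0.142,-0.055],[-0.111,0,0]]]'

```text
clock: 4.92
ee_pos: [0.5441, 0.1408, 0.383]
ee_rot: [-0.004, -0.078, 0.995, 0.059]
force: [1.2, 3.8, -1.2]
opening: 0.0089
finger_force: 30.0
```

Request:
play_rows --plan '[[[0,-0.031,-0.005],[-0.022,0,0]],[[0,-0.062,-0.007],[-0.044,0,0]],[[0,-0.092,-0.007],[-0.067,0,0]],[[0,-0.123,-0.004],[-0.089,0,0]],[[0,-0.154,0.001],[-0.111,0,0]]]'

```text
clock: 5.33
ee_pos: [0.5561, 0.0649, 0.3738]
ee_rot: [-0.006, -0.078, 0.993, 0.088]
force: [1.0, 4.3, -1.0]
opening: 0.0088
finger_force: 30.0
```

Request:
play_rows --plan '[[[0,0,0],[0,0,0]],[[0,0,0],[0,0,0]]]'

```text
clock: 5.5
ee_pos: [0.5562, 0.064, 0.3733]
ee_rot: [-0.006, -0.077, 0.993, 0.085]
force: [-2.5, -5.3, 6.3]
opening: 0.0088
finger_force: 30.0
```

```bash
python3 arc2.py .073 218 45 25; python3 - <<'E'
from h import *
C=cam("wrist"); w=viewer.camera("wrist")[:,:,::-1]; cv2.imwrite("pics/w3.png",w)
s=viewer.camera("scene")[:,:,::-1]; cv2.imwrite("pics/s3.png",s)
A=np.zeros((600,800,3),np.uint8); A[:384,:512]=w
A[:336,512:800]=cv2.resize(s[100:240,205:325],(288,336),interpolation=cv2.INTER_CUBIC)
cv2.imwrite("pics/c3.png",A)
for pz in (.06,.07,.08,.09):
  p,Rm=cur(); b=p+Rm[:,2]*pz; print(pz,proj(C,[b-Rm[:,0]*x for x in (-.09,.09)]))
E
```

```text
[-2.4693 -5.2624  6.2802] 0.008799862389771151 30.016020834445953 [0.5562 0.064  0.3733]
phi 9.806507979996791
pinch for r=.16: 0.07468019273797699 0.3889811015307306
a 110.5234531176865 r 0.16165053867539692 xl 0.0001635586698438135
[[[-0.0,-0.027,0.006],[-0.047,0.003,-0.003]],[[-0.0,-0.054,0.013],[-0.094,0.003,-0.003]],[[-0.0,-0.08,0.023],[-0.141,0.003,-0.003]],[[-0.0,-0.105,0.034],[-0.188,0.003,-0.003]],[[-0.0,-0.129,0.046],[-0.235,0.003,-0.003]]]
[[[-0.0,-0.025,0.012],[-0.047,0.0,0.0]],[[-0.0,-0.049,0.025],[-0.093,0.0,0.0]],[[-0.0,-0.072,0.039],[-0.14,0.0,0.0]],[[-0.0,-0.094,0.055],[-0.187,0.0,0.0]],[[-0.0,-0.115,0.073],[-0.234,0.0,0.0]]]
[[[-0.0,-0.021,0.016],[-0.047,0.0,0.0]],[[-0.0,-0.041,0.034],[-0.094,0.0,0.0]],[[-0.0,-0.06,0.052],[-0.141,0.0,0.0]],[[-0.0,-0.077,0.072],[-0.188,0.0,0.0]],[[-0.0,-0.093,0.093],[-0.235,0.0,0.0]]]
[[[-0.0,-0.017,0.02],[-0.047,0.0,0.0]],[[-0.0,-0.033,0.041],[-0.094,0.0,0.0]],[[-0.0,-0.046,0.063],[-0.141,0.0,0.0]],[[-0.0,-0.058,0.086],[-0.188,0.0,0.0]],[[-0.0,-0.069,0.109],[-0.234,0.0,0.0]]]
[[[-0.0,-0.011,0.023],[-0.047,-0.0,0.0]],[[-0.0,-0.021,0.046],[-0.094,-0.0,0.0]],[[-0.0,-0.029,0.07],[-0.141,-0.0,0.0]],[[-0.0,-0.036,0.094],[-0.188,-0.0,0.0]],[[-0.0,-0.04,0.119],[-0.235,-0.0,0.0]]]
0.06 [[262.0977  79.8744]
 [261.7277 399.6375]]
0.07 [[261.8452  81.3756]
 [261.5586 384.8591]]
0.08 [[261.6244  82.6885]
 [261.4055 371.4801]]
0.09 [[261.4297  83.8464]
 [261.2663 359.3109]]
```

View pics/c3.png

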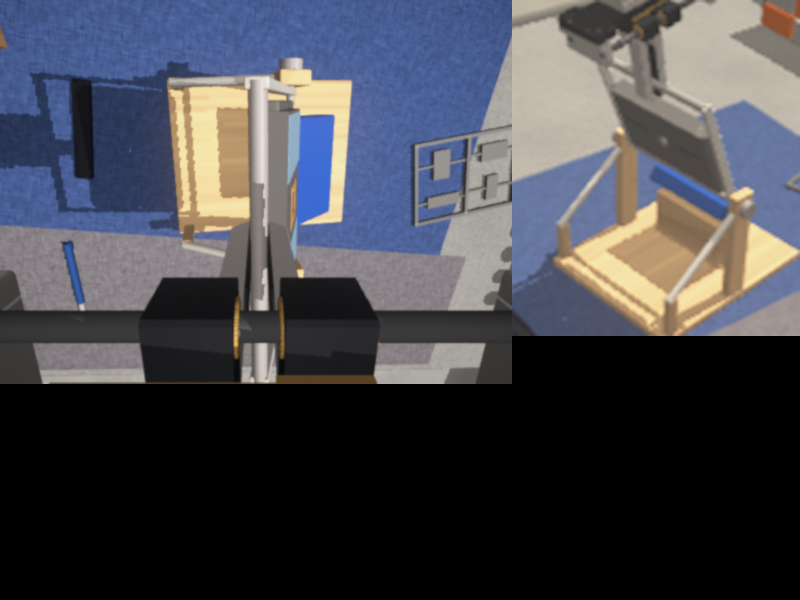

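The bar is at (260,80) down to about (260,380), held centrally, and the blue face is beginning to show. Continuing the arc.

Request:
play_rows --plan '[[[0,-0.027,0.006],[-0.047,0,0]],[[0,-0.054,0.013],[-0.094,0,0]],[[0,-0.08,0.023],[-0.141,0,0]],[[0,-0.105,0.034],[-0.188,0,0]],[[0,-0.129,0.046],[-0.235,0,0]]]'

```text
clock: 6.02
ee_pos: [0.5656, 0.0065, 0.3401]
ee_rot: [-0.011, -0.078, 0.986, 0.147]
force: [-1.6, -2.1, 5.4]
opening: 0.009
finger_force: 30.0
```

Request:
play_rows --plan '[[[0,-0.025,0.012],[-0.047,0,0]],[[0,-0.049,0.025],[-0.093,0,0]],[[0,-0.072,0.039],[-0.14,0,0]],[[0,-0.094,0.055],[-0.187,0,0]],[[0,-0.115,0.073],[-0.234,0,0]]]'

```text
clock: 6.43
ee_pos: [0.5727, -0.0376, 0.2875]
ee_rot: [-0.015, -0.077, 0.975, 0.207]
force: [-0.8, -5.0, 4.6]
opening: 0.0091
finger_force: 30.0
```

Request:
play_rows --plan '[[[0,-0.021,0.016],[-0.047,0,0]],[[0,-0.041,0.034],[-0.094,0,0]],[[0,-0.06,0.052],[-0.141,0,0]],[[0,-0.077,0.072],[-0.188,0,0]],[[0,-0.093,0.093],[-0.235,0,0]]]'

```text
clock: 6.85
ee_pos: [0.5764, -0.0608, 0.2248]
ee_rot: [-0.02, -0.075, 0.961, 0.267]
force: [0.5, -3.7, 2.7]
opening: 0.0089
finger_force: 30.0
```

```bash
python3 arc2.py .074 220 45 15; python3 -c "
from h import *
print(robot.get_state()['qpos'])"
```

```text
[ 0.5459 -3.7251  2.7125] 0.00886598908479583 30.004487335681915 [ 0.5764 -0.0608  0.2248]
phi 31.070125643275134
pinch for r=.16: 0.0700174808564194 0.2598916852046869
a 175.83944144440733 r 0.15766950739589752 xl 0.0006370813339456639
[[[0.0,-0.012,0.013],[-0.031,0.002,0.002]],[[0.0,-0.023,0.027],[-0.062,0.002,0.002]],[[0.0,-0.034,0.041],[-0.093,0.002,0.002]],[[0.0,-0.044,0.056],[-0.124,0.002,0.002]],[[0.0,-0.053,0.071],[-0.155,0.002,0.002]]]
[[[0.0,-0.009,0.015],[-0.031,0.0,-0.0]],[[0.0,-0.018,0.03],[-0.062,0.0,-0.0]],[[0.0,-0.026,0.045],[-0.093,0.0,-0.0]],[[0.0,-0.032,0.061],[-0.124,0.0,-0.0]],[[0.0,-0.038,0.078],[-0.155,0.0,-0.0]]]
[[[0.0,-0.006,0.016],[-0.031,0.0,-0.0]],[[0.0,-0.012,0.032],[-0.061,0.0,-0.0]],[[0.0,-0.016,0.048],[-0.092,0.0,-0.0]],[[0.0,-0.02,0.065],[-0.123,0.0,-0.0]],[[0.0,-0.023,0.081],[-0.154,0.0,-0.0]]]
[-0.4405  0.2665  1.7339  0.4439  1.4767 -2.2865]
```

Request:
play_rows --plan '[[[0,-0.012,0.013],[-0.031,0,0]],[[0,-0.023,0.027],[-0.062,0,0]],[[0,-0.034,0.041],[-0.093,0,0]],[[0,-0.044,0.056],[-0.124,0,0]],[[0,-0.053,0.071],[-0.155,0,0]]]'

```text
clock: 7.27
ee_pos: [0.5767, -0.0637, 0.18]
ee_rot: [-0.024, -0.075, 0.948, 0.308]
force: [3.6, 1.8, 2.1]
opening: 0.0096
finger_force: 30.0
```

Request:
play_rows --plan '[[[0,-0.009,0.015],[-0.031,0,0]],[[0,-0.018,0.03],[-0.062,0,0]],[[0,-0.026,0.045],[-0.093,0,0]],[[0,-0.032,0.061],[-0.124,0,0]],[[0,-0.038,0.078],[-0.155,0,0]]]'

```text
clock: 7.68
ee_pos: [0.5754, -0.0564, 0.1373]
ee_rot: [-0.027, -0.073, 0.935, 0.346]
force: [3.9, 4.0, 3.8]
opening: 0.0088
finger_force: 30.0
```

Request:
play_rows --plan '[[[0,-0.006,0.016],[-0.031,0,0]],[[0,-0.012,0.032],[-0.061,0,0]],[[0,-0.016,0.048],[-0.092,0,0]],[[0,-0.02,0.065],[-0.123,0,0]],[[0,-0.023,0.081],[-0.154,0,0]]]'

```text
clock: 8.1
ee_pos: [0.5751, -0.0435, 0.1057]
ee_rot: [-0.029, -0.075, 0.92, 0.383]
force: [-8.8, -23.1, 49.9]
opening: 0.0092
finger_force: 30.0
```

```bash
python3 arc2.py .074; python3 -c "
from h import *
print(robot.get_state()['qpos'])"
```

```text
[ -8.7579 -23.0637  49.9299] 0.009217263294069758 30.00537782907486 [ 0.5751 -0.0435  0.1057]
phi 45.150037093904174
pinch for r=.16: 0.06445149495599745 0.12577590582777287
a 217.49238932137206 r 0.158447521491812 xl 0.002072126657279634
[-0.4634  0.5092  1.7322  0.6202  1.4547 -2.4502]
```

The wing is at its stop (about 217°, contact force rising). I'll ease off, release and retreat along the tool.

Request:
play_rows --plan '[[[0,0.003,-0.007],[0,0,0]],[[0,0.005,-0.012],[0,0,0]],[[0,0.005,-0.012],[0,0,0]]]'

```text
clock: 8.35
ee_pos: [0.5748, -0.0429, 0.106]
ee_rot: [-0.027, -0.072, 0.922, 0.381]
force: [11.2, 3.4, 1.8]
opening: 0.009
finger_force: 30.0
```

Request:
play_rows --plan '[[[0,0,0],[0,0,0]],[[0,0,0],[0,0,0]],[[0,0,0],[0,0,0]]]' --claw 0.3

```text
clock: 8.6
ee_pos: [0.5717, -0.0422, 0.1041]
ee_rot: [-0.032, -0.072, 0.921, 0.382]
force: [-0.3, 0.7, -0.5]
opening: 0.0253
finger_force: 0.0
```

Request:
play_rows --plan '[[[0,0,-0.03],[0,0,0]],[[0,0,-0.08],[0,0,0]],[[0,0,-0.15],[0,0,0]],[[0,0,-0.22],[0,0,0]],[[0,0,-0.28],[0,0,0]]]'

```text
clock: 9.02
ee_pos: [0.5883, -0.1423, 0.2063]
ee_rot: [-0.03, -0.072, 0.921, 0.381]
force: [-0.1, -0.1, -0.5]
opening: 0.0281
finger_force: 0.0
```

```bash
python3 - <<'E'
from h import *
c=cur(); J=np.array([.5453,.1322,.15]); Rz=R.from_euler('z',.1564).as_matrix(); ex,ey,ez=Rz.T
print(c[0],robot.get_state()["qpos"],robot.get_state()["opening"])
a=np.deg2rad(215); mouth=J+ey*(.069*np.cos(a)+.011*np.sin(a))+ez*(.069*np.sin(a)-.011*np.cos(a)); print("mouth",mouth)
# viewing pose: tool tilted 35 about jig x, looking at the eyelet, yaw az so that j6 is good
phi=np.deg2rad(35); z=ey*np.sin(phi)-ez*np.cos(phi)
az=np.deg2rad(-39); y0=np.array([np.cos(az),np.sin(az),0]); x0=np.cross(y0,[0,0,-1])
Rd=tool(x0,[0,0,-1]); Rt=R.from_rotvec(ex*phi).as_matrix()@Rd; print("z chk",Rt[:,2],z)
# camera at tool (.08,0,-.082), view dir (-.276,0,.961). put mouth on camera axis at ~.3
pc=np.array([.0802,-.0006,-.0821]); vd=np.array([-.2761,0,.9611])
tcp=mouth-Rt@(pc+vd*.26); print("tcp view",tcp)
plan(lerp(c,(tcp,Rt),25)+[(tcp,Rt)]*2)
E
```

```text
[ 0.5883 -0.1423  0.2063] [-0.5875  0.4415  1.6008  0.5501  1.676  -2.4216] 0.028127452161811107
mouth [0.5551 0.0701 0.1194]
z chk [-0.0893  0.5666 -0.8192] [-0.0893  0.5666 -0.8192]
tcp view [ 0.5651 -0.0308  0.2534]
[[[0.0,0.009,0.004],[0.006,-0.016,0.183]],[[0.001,0.018,0.008],[0.012,-0.032,0.367]],[[0.001,0.027,0.011],[0.018,-0.048,0.55]],[[0.002,0.036,0.015],[0.025,-0.064,0.733]],[[0.002,0.046,0.019],[0.031,-0.08,0.917]]]
[[[0.005,0.007,0.003],[0.006,-0.016,0.183]],[[0.009,0.015,0.007],[0.012,-0.032,0.366]],[[0.014,0.023,0.01],[0.018,-0.048,0.55]],[[0.019,0.031,0.014],[0.024,-0.064,0.733]],[[0.024,0.039,0.017],[0.03,-0.08,0.917]]]
[[[0.008,0.005,0.004],[0.007,-0.016,0.183]],[[0.016,0.01,0.007],[0.013,-0.032,0.366]],[[0.024,0.014,0.01],[0.019,-0.048,0.55]],[[0.032,0.019,0.013],[0.025,-0.064,0.733]],[[0.04,0.024,0.016],[0.031,-0.08,0.916]]]
[[[0.009,0.001,0.003],[0.006,-0.016,0.184]],[[0.019,0.001,0.006],[0.012,-0.032,0.367]],[[0.028,0.002,0.008],[0.019,-0.048,0.55]],[[0.038,0.002,0.011],[0.025,-0.064,0.734]],[[0.047,0.003,0.014],[0.031,-0.08,0.917]]]
[[[0.009,-0.004,0.002],[0.006,-0.016,0.183]],[[0.018,-0.008,0.005],[0.012,-0.032,0.367]],[[0.027,-0.012,0.007],[0.018,-0.048,0.55]],[[0.035,-0.015,0.009],[0.024,-0.064,0.733]],[[0.044,-0.019,0.012],[0.031,-0.08,0.917]]]
[[[-0.0,-0.0,-0.0],[-0.0,0.0,-0.0]],[[-0.0,-0.0,-0.0],[-0.0,0.0,-0.0]]]
```

Request:
play_rows --plan '[[[0,0.009,0.004],[0.006,-0.016,0.183]],[[0.001,0.018,0.008],[0.012,-0.032,0.367]],[[0.001,0.027,0.011],[0.018,-0.048,0.55]],[[0.002,0.036,0.015],[0.025,-0.064,0.733]],[[0.002,0.046,0.019],[0.031,-0.08,0.917]]]'

```text
clock: 9.43
ee_pos: [0.5833, -0.1183, 0.2142]
ee_rot: [-0.101, 0.159, 0.915, 0.357]
force: [-0.2, 0.2, -0.5]
opening: 0.0281
finger_force: 0.0
```

Request:
play_rows --plan '[[[0.005,0.007,0.003],[0.006,-0.016,0.183]],[[0.009,0.015,0.007],[0.012,-0.032,0.366]],[[0.014,0.023,0.01],[0.018,-0.048,0.55]],[[0.019,0.031,0.014],[0.024,-0.064,0.733]],[[0.024,0.039,0.017],[0.03,-0.08,0.917]]]'

```text
clock: 9.85
ee_pos: [0.5785, -0.0962, 0.2237]
ee_rot: [-0.165, 0.379, 0.856, 0.312]
force: [0.6, 0.9, 0.3]
opening: 0.0283
finger_force: 0.0
```

Request:
play_rows --plan '[[[0.008,0.005,0.004],[0.007,-0.016,0.183]],[[0.016,0.01,0.007],[0.013,-0.032,0.366]],[[0.024,0.014,0.01],[0.019,-0.048,0.55]],[[0.032,0.019,0.013],[0.025,-0.064,0.733]],[[0.04,0.024,0.016],[0.031,-0.08,0.916]]]'

```text
clock: 10.27
ee_pos: [0.5739, -0.0739, 0.2331]
ee_rot: [-0.22, 0.576, 0.747, 0.249]
force: [0.8, -0.9, -0.2]
opening: 0.0284
finger_force: 0.0
```

Request:
play_rows --plan '[[[0.009,0.001,0.003],[0.006,-0.016,0.184]],[[0.019,0.001,0.006],[0.012,-0.032,0.367]],[[0.028,0.002,0.008],[0.019,-0.048,0.55]],[[0.038,0.002,0.011],[0.025,-0.064,0.734]],[[0.047,0.003,0.014],[0.031,-0.08,0.917]]]'

```text
clock: 10.68
ee_pos: [0.5694, -0.0515, 0.2424]
ee_rot: [-0.262, 0.74, 0.595, 0.172]
force: [0.5, 0.2, 0.3]
opening: 0.0282
finger_force: 0.0
```

Request:
play_rows --plan '[[[0.009,-0.004,0.002],[0.006,-0.016,0.183]],[[0.018,-0.008,0.005],[0.012,-0.032,0.367]],[[0.027,-0.012,0.007],[0.018,-0.048,0.55]],[[0.035,-0.015,0.009],[0.024,-0.064,0.733]],[[0.044,-0.019,0.012],[0.031,-0.08,0.917]]]'

```text
clock: 11.1
ee_pos: [0.5649, -0.0292, 0.2518]
ee_rot: [-0.289, 0.862, 0.408, 0.084]
force: [0.0, 0.2, 0.8]
opening: 0.0281
finger_force: 0.0
```

Request:
play_rows --plan '[[[0,0,0],[0,0,0]],[[0,0,0],[0,0,0]],[[0,0,0],[0,0,0]]]'

```text
clock: 11.35
ee_pos: [0.5651, -0.0291, 0.2514]
ee_rot: [-0.289, 0.86, 0.411, 0.086]
force: [0.0, -0.1, -0.1]
opening: 0.0284
finger_force: 0.0
```

```bash
python3 - <<'E'
from h import *
print(cur(),robot.get_state()["qpos"])
C=cam("wrist"); np.savez("w4.npz",K=C[0],P=C[1]); w=viewer.camera("wrist")[:,:,::-1]; cv2.imwrite("pics/w4.png",w)
cv2.imwrite("pics/w4b.png",cv2.resize(w,(796,597),interpolation=cv2.INTER_CUBIC))
J=np.array([.5453,.1322,.15]); Rz=R.from_euler('z',.1564).as_matrix()
def wp(x,r,h,a): return J+Rz@[x,r*np.cos(a)-h*np.sin(a),r*np.sin(a)+h*np.cos(a)]
a=np.deg2rad(215)
print(proj(C,[wp(0,.069,-.011,a),wp(.08,.02,-.011,a),wp(-.08,.02,-.011,a),wp(-.08,.118,-.011,a),wp(.08,.118,-.011,a)])*796/512)
E
```

```text
(array([ 0.5651, -0.0291,  0.2514]), array([[ 0.6469,  0.7572, -0.0897],
       [ 0.6581, -0.495 ,  0.5673],
       [ 0.3851, -0.4261, -0.8186]])) [-0.4145  0.211   1.7608  0.5045  1.5373  0.1515]
[[400.4539 298.7035]
 [435.7605 116.777 ]
 [238.5228 344.427 ]
 [371.5075 447.8579]
 [572.0923 250.2391]]
```

View pics/w4b.png

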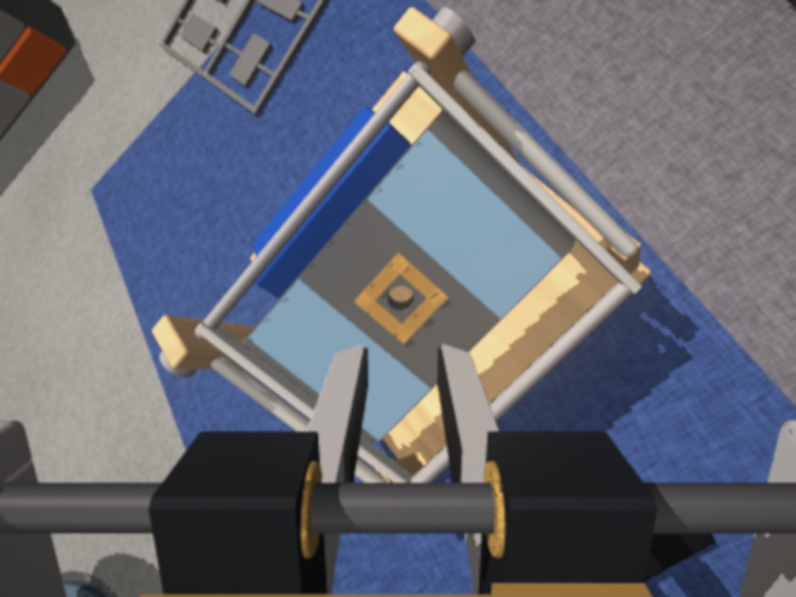

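The wrist view shows the blue underside up and home. The brass square has corners (400,252), (448,297), (404,344), (355,299), with the hole at (401,296), within 1 mm of my prediction. Next I look at the leg.

```bash
python3 - <<'E'
from h import *
d=np.load("w4.npz"); C=(d["K"],d["P"])
J=np.array([.5453,.1322,.15]); Rz=R.from_euler('z',.1564).as_matrix()
def wp(x,r,h,a): return J+Rz@[x,r*np.cos(a)-h*np.sin(a),r*np.sin(a)+h*np.cos(a)]
for dg in (205,210,215): 
    a=np.deg2rad(dg); print(dg,proj(C,[wp(.09,.16,0,a),wp(-.09,.16,0,a),wp(.09,0,0,a),wp(-.09,0,0,a)])*796/512)
az=np.deg2rad(-39); y0=np.array([np.cos(az),np.sin(az),0]); Rd=tool(np.cross(y0,[0,0,-1]),[0,0,-1])
pc=np.array([.0802,-.0006,-.0821]); vd=np.array([-.2761,0,.9611])
tcp=np.array([.433,-.236,.12])-Rd@(pc+vd*.28); print(tcp)
c=cur(); up=c[0]+[0,-.03,.06]
plan(lerp(c,(up,c[1]),2)+lerp((up,c[1]),(tcp,Rd),10)+[(tcp,Rd)]*3)
E
```

```text
205 [[651.6949 294.052 ]
 [409.8285 515.9224]
 [418.7312  73.9734]
 [206.3774 327.5309]]
210 [[640.8777 289.1782]
 [411.7395 501.267 ]
 [418.7312  73.9734]
 [206.3774 327.5309]]
215 [[629.6563 283.3429]
 [412.0685 486.7253]
 [418.7312  73.9734]
 [206.3774 327.5309]]
[ 0.4316 -0.2386  0.307 ]
[[[0.003,-0.011,-0.066],[0.0,0.0,0.0]],[[0.007,-0.021,-0.132],[0.0,0.0,0.0]],[[-0.034,-0.023,-0.15],[-0.087,-0.078,0.0]],[[-0.076,-0.026,-0.167],[-0.174,-0.157,0.0]],[[-0.117,-0.028,-0.184],[-0.26,-0.235,0.001]]]
[[[-0.043,0.0,-0.012],[-0.087,-0.078,-0.0]],[[-0.086,0.0,-0.024],[-0.174,-0.156,0.0]],[[-0.129,0.0,-0.037],[-0.261,-0.235,0.0]],[[-0.172,0.0,-0.049],[-0.348,-0.313,0.001]],[[-0.215,0.0,-0.061],[-0.434,-0.391,0.001]]]
[[[-0.045,0.002,-0.003],[-0.087,-0.078,0.0]],[[-0.089,0.004,-0.006],[-0.174,-0.157,0.0]],[[-0.089,0.004,-0.006],[-0.174,-0.157,0.0]],[[-0.089,0.004,-0.006],[-0.174,-0.157,0.0]],[[-0.089,0.004,-0.006],[-0.174,-0.157,0.0]]]
```

Request:
play_rows --plan '[[[0.003,-0.011,-0.066],[0,0,0]],[[0.007,-0.021,-0.132],[0,0,0]],[[-0.034,-0.023,-0.15],[-0.087,-0.078,0]],[[-0.076,-0.026,-0.167],[-0.174,-0.157,0]],[[-0.117,-0.028,-0.184],[-0.26,-0.235,0]]]' --claw 0.6

```text
clock: 11.82
ee_pos: [0.5245, -0.1138, 0.3107]
ee_rot: [-0.202, 0.882, 0.421, 0.06]
force: [-0.2, -0.6, 0.5]
opening: 0.0556
finger_force: 0.0
```

Request:
play_rows --plan '[[[-0.043,0,-0.012],[-0.087,-0.078,0]],[[-0.086,0,-0.024],[-0.174,-0.156,0]],[[-0.129,0,-0.037],[-0.261,-0.235,0]],[[-0.172,0,-0.049],[-0.348,-0.313,0]],[[-0.215,0,-0.061],[-0.434,-0.391,0]]]'

```text
clock: 12.23
ee_pos: [0.4574, -0.2031, 0.3081]
ee_rot: [-0.057, 0.901, 0.43, 0.017]
force: [0.6, -0.1, 0.4]
opening: 0.0567
finger_force: 0.0
```

Request:
play_rows --plan '[[[-0.045,0.002,-0.003],[-0.087,-0.078,0]],[[-0.089,0.004,-0.006],[-0.174,-0.157,0]],[[-0.089,0.004,-0.006],[-0.174,-0.157,0]],[[-0.089,0.004,-0.006],[-0.174,-0.157,0]],[[-0.089,0.004,-0.006],[-0.174,-0.157,0]]]'

```text
clock: 12.65
ee_pos: [0.4321, -0.2378, 0.3072]
ee_rot: [-0.001, 0.902, 0.431, 0.0]
force: [0.5, -0.2, 0.2]
opening: 0.0559
finger_force: 0.0
```

```bash
python3 - <<'E'
from h import *
print(cur(),robot.get_state()["qpos"])
C=cam("wrist"); np.savez("w5.npz",K=C[0],P=C[1]); w=viewer.camera("wrist")[:,:,::-1]; cv2.imwrite("pics/w5.png",w)
cv2.imwrite("pics/w5b.png",cv2.resize(w,(796,597),interpolation=cv2.INTER_CUBIC))
print(proj(C,[[.433,-.236,.115],[.433,-.236,.06]])*796/512)
E
```

```text
(array([ 0.4321, -0.2378,  0.3072]), array([[ 0.6289,  0.7775, -0.0003],
       [ 0.7775, -0.6289,  0.0012],
       [ 0.0008, -0.001 , -1.    ]])) [-0.7337 -0.1349  1.9457  0.0008  1.3319 -0.0537]
[[400.9136 295.9494]
 [401.2844 274.5368]]
```

View pics/w5b.png

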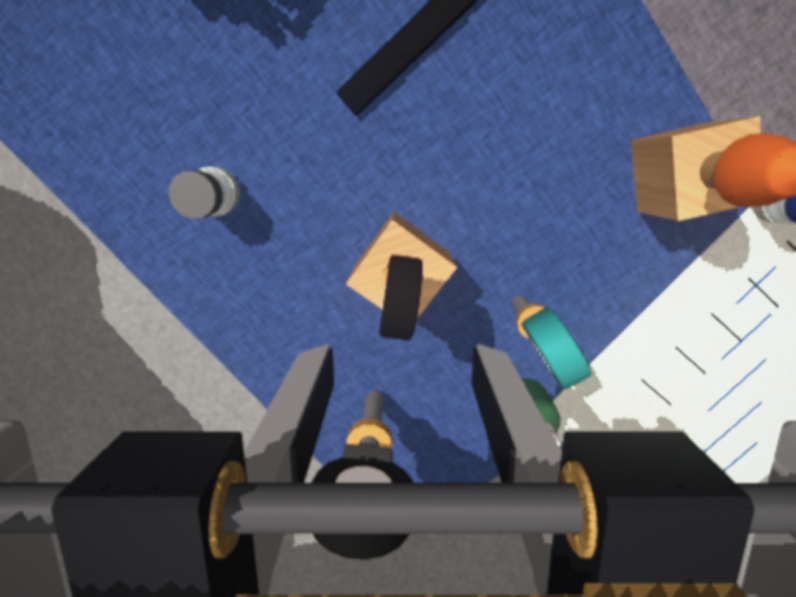

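The wheel in its stand is centred at (402,297), within 1 mm of the prediction and turned about 5° from the tool. I'll descend with a 5° correction and grip.

Request:
play_rows --plan '[[[0.002,0,0.04],[0,0,0.08]],[[0.004,0,0.09],[0,0,0.16]],[[0.004,0,0.14],[0,0,0.167]],[[0.004,0,0.19],[0,0,0.167]],[[0.004,0,0.222],[0,0,0.167]]]'

```text
clock: 13.12
ee_pos: [0.4328, -0.2351, 0.1935]
ee_rot: [-0.002, 0.92, 0.391, -0.001]
force: [0.2, 0.1, 0.9]
opening: 0.0565
finger_force: 0.0
```

Request:
play_rows --plan '[[[0,0,0],[0,0,0]],[[0,0,0],[0,0,0]]]'

```text
clock: 13.28
ee_pos: [0.4333, -0.2358, 0.1956]
ee_rot: [-0.001, 0.92, 0.391, -0.0]
force: [0.1, -0.1, 1.5]
opening: 0.0563
finger_force: 0.0
```

Request:
play_rows --plan '[[[0,0,0],[0,0,0]],[[0,0,0],[0,0,0]],[[0,0,0],[0,0,0]],[[0,0,0],[0,0,0]],[[0,0,0],[0,0,0]]]' --claw 0.0

```text
clock: 13.7
ee_pos: [0.4334, -0.2366, 0.1969]
ee_rot: [0.001, 0.92, 0.391, 0.0]
force: [-0.7, 0.4, -0.4]
opening: 0.0266
finger_force: 0.0
```

```bash
python3 - <<'E'
from h import *
s=robot.get_state(); print(cur(),s["force"],s["ft_torque"],s["opening"])
E
```

```text
(array([ 0.4334, -0.2366,  0.1969]), array([[ 0.6945,  0.7194,  0.0007],
       [ 0.7194, -0.6945, -0.001 ],
       [-0.0002,  0.0012, -1.    ]])) [-0.7216  0.4436 -0.3659] [-0.062   0.1047 -0.0494] 0.026626393565390007
```

Request:
play_rows --plan '[[[0,0,0],[0,0,0]],[[0,0,0],[0,0,0]],[[0,0,0],[0,0,0]],[[0,0,0],[0,0,0]]]'

```text
clock: 14.03
ee_pos: [0.4332, -0.2365, 0.1965]
ee_rot: [0.0, 0.92, 0.391, -0.0]
force: [-1.1, 0.8, 3.2]
opening: 0.0198
finger_force: 30.0
```

Request:
play_rows --plan '[[[0,0,-0.03],[0,0,0]],[[0,0,-0.08],[0,0,0]],[[0,0,-0.14],[0,0,0]],[[0,0,-0.2],[0,0,0]],[[0,0,-0.26],[0,0,0]]]'

```text
clock: 14.45
ee_pos: [0.4328, -0.2361, 0.3268]
ee_rot: [-0.001, 0.92, 0.391, -0.0]
force: [0.8, -0.5, -0.7]
opening: 0.0197
finger_force: 30.0
```

Request:
play_rows --plan '[[[0,0,-0.06],[0,0,0]],[[0,0,-0.06],[0,0,0]],[[0,0,-0.06],[0,0,0]]]'

```text
clock: 14.7
ee_pos: [0.4335, -0.2367, 0.3575]
ee_rot: [0.001, 0.92, 0.391, 0.001]
force: [-0.9, 0.1, -1.8]
opening: 0.0199
finger_force: 30.0
```

```bash
python3 - <<'E'
from h import *
s=robot.get_state(); c=cur(); print(c,s["force"],s["ft_torque"],s["opening"],s["qpos"])
A=np.zeros((600,800,3),np.uint8)
C=cam("wrist"); w=viewer.camera("wrist")[:,:,::-1]; cv2.imwrite("pics/w6.png",w); np.savez("w6.npz",K=C[0],P=C[1])
S=cam("scene"); sc=viewer.camera("scene")[:,:,::-1]; cv2.imwrite("pics/s6.png",sc)
p,Rm=c
ax=lambda z:p+Rm@[0,0,z]   # nominal leg axis: wheel centre at .082
for n,z in (("wheel",.082),("collar",.082+110-.055 if 0 else .082+.055-.004),("tip",.082+.11)): print(n,proj(C,ax(z)),proj(S,ax(z)))
u=proj(S,ax(.13))[0].astype(int); x0,y0=u[0]-36,u[1]-36
A[:384,:512]=w; A[:288,512:800]=cv2.resize(sc[y0:y0+72,x0:x0+72],(288,288),interpolation=cv2.INTER_CUBIC); print(x0,y0)
cv2.imwrite("pics/c6.png",A)
E
```

```text
(array([ 0.4335, -0.2367,  0.3575]), array([[ 0.6945,  0.7195,  0.0022],
       [ 0.7195, -0.6945, -0.0023],
       [-0.0001,  0.0032, -1.    ]])) [-0.9296  0.1349 -1.7548] [-0.0152  0.1089  0.0049] 0.0198780708340443 [-0.7297 -0.1753  1.8891 -0.0002  1.4247  0.0381]
wheel [[257.4552 245.3955]] [[138.4775 154.9278]]
collar [[257.8065 214.7011]] [[141.8129 170.9986]]
tip [[258.0626 192.3259]] [[145.4338 188.4453]]
105 134
```

View pics/c6.png

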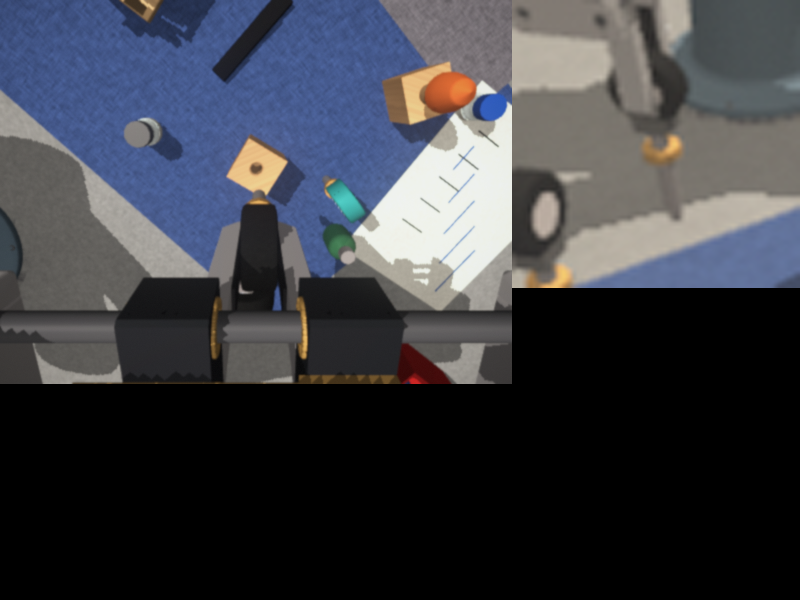

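The scene crop shows the leg hanging in line with the tool: tip at (146,188) against (145,188) predicted. I'll move to the pre-insertion pose, 30 mm off the eyelet.

```bash
cat > ins.py <<'E'
from h import *
J=np.array([.5453,.1322,.15]); Rz=R.from_euler('z',.1564).as_matrix(); ex,ey,ez=Rz.T
a=np.deg2rad(215); mouth=J+ey*(.069*np.cos(a)+.011*np.sin(a))+ez*(.069*np.sin(a)-.011*np.cos(a))
az=np.deg2rad(-44); y0=np.array([np.cos(az),np.sin(az),0])
Rt=R.from_rotvec(ex*np.deg2rad(35)).as_matrix()@tool(np.cross(y0,[0,0,-1]),[0,0,-1])
E_=np.column_stack([ex,np.cross(Rt[:,2],ex),Rt[:,2]])
L=.192
def rep():
    s=robot.get_state(); p,Rm=cur(); tip=p+L*Rm[:,2]
    print("tip in eyelet mm",1e3*E_.T@(tip-mouth),"ang deg",np.degrees(np.arccos(Rm[:,2]@Rt[:,2])),"F eyelet",E_.T@s["force"],"T",s["ft_torque"],"open",s["opening"])
    return p,Rm
def tgt(d): return mouth+(d-L)*Rt[:,2],Rt
E
python3 - <<'E'
from ins import *
c=rep(); T=tgt(-.03); print(T[0])
plan(lerp(c,T,13)+[T]*2)
E
```

```text
tip in eyelet mm [-169.0513  207.1716 -197.3812] ang deg 34.87257951829734 F eyelet [-0.1811  1.193   1.3059] T [-0.0372  0.0979 -0.0216] open 0.019580605133823602
[ 0.5749 -0.0556  0.3013]
[[[0.035,-0.004,0.008],[0.071,0.054,-0.0]],[[0.07,-0.007,0.016],[0.142,0.108,-0.0]],[[0.106,-0.011,0.024],[0.214,0.162,-0.0]],[[0.141,-0.014,0.033],[0.285,0.216,-0.0]],[[0.176,-0.018,0.041],[0.356,0.271,-0.0]]]
[[[0.034,-0.001,0.013],[0.071,0.054,-0.0]],[[0.067,-0.003,0.027],[0.142,0.108,-0.001]],[[0.101,-0.004,0.04],[0.214,0.162,-0.001]],[[0.134,-0.005,0.054],[0.285,0.216,-0.001]],[[0.168,-0.007,0.067],[0.356,0.27,-0.001]]]
[[[0.031,0.002,0.018],[0.071,0.054,0.0]],[[0.063,0.003,0.037],[0.142,0.108,0.0]],[[0.094,0.005,0.055],[0.213,0.162,0.0]],[[0.094,0.005,0.055],[0.213,0.162,0.0]],[[0.094,0.005,0.055],[0.213,0.162,0.0]]]
```

Request:
play_rows --plan '[[[0.035,-0.004,0.008],[0.071,0.054,0]],[[0.07,-0.007,0.016],[0.142,0.108,0]],[[0.106,-0.011,0.024],[0.214,0.162,0]],[[0.141,-0.014,0.033],[0.285,0.216,0]],[[0.176,-0.018,0.041],[0.356,0.271,0]]]'

```text
clock: 15.22
ee_pos: [0.4876, -0.1657, 0.3328]
ee_rot: [-0.116, 0.914, 0.388, 0.028]
force: [-1.4, -0.0, -1.0]
opening: 0.0198
finger_force: 30.0
```

Request:
play_rows --plan '[[[0.034,-0.001,0.013],[0.071,0.054,0]],[[0.067,-0.003,0.027],[0.142,0.108,0]],[[0.101,-0.004,0.04],[0.214,0.162,0]],[[0.134,-0.005,0.054],[0.285,0.216,0]],[[0.168,-0.007,0.067],[0.356,0.27,0]]]'

```text
clock: 15.63
ee_pos: [0.5423, -0.0967, 0.3126]
ee_rot: [-0.228, 0.895, 0.379, 0.056]
force: [-0.1, 0.5, -1.5]
opening: 0.0194
finger_force: 30.0
```

Request:
play_rows --plan '[[[0.031,0.002,0.018],[0.071,0.054,0]],[[0.063,0.003,0.037],[0.142,0.108,0]],[[0.094,0.005,0.055],[0.213,0.162,0]],[[0.094,0.005,0.055],[0.213,0.162,0]],[[0.094,0.005,0.055],[0.213,0.162,0]]]'

```text
clock: 16.05
ee_pos: [0.5748, -0.0559, 0.3002]
ee_rot: [-0.291, 0.878, 0.373, 0.072]
force: [-0.6, 0.1, -1.7]
opening: 0.0195
finger_force: 30.0
```

Request:
play_rows --plan '[[[0,0,0],[0,0,0]],[[0,0,0],[0,0,0]],[[0,0,0],[0,0,0]]]'

```text
clock: 16.3
ee_pos: [0.5753, -0.0567, 0.3031]
ee_rot: [-0.29, 0.878, 0.373, 0.074]
force: [0.9, -0.1, -0.1]
opening: 0.0193
finger_force: 30.0
```

```bash
python3 - <<'E'
from ins import *
c=rep(); s=cam("scene"); t=cam("top"); w=cam("wrist")
im={n:viewer.camera(n)[:,:,::-1] for n in("scene","top","wrist")}
for n in im: cv2.imwrite(f"pics/{n}7.png",im[n])
tip=c[0]+L*c[1][:,2]; 
for n,C in (("scene",s),("top",t),("wrist",w)): print(n,"tip,collar,mouth",proj(C,[tip,tip-.055*-0-c[1][:,2]*.059,mouth]).round(1).tolist())
A=np.zeros((600,800,3),np.uint8)
def cr(C,I,W,H,k,pt):
    u=proj(C,pt)[0].round().astype(int); x,y=u[0]-W//2,u[1]-H//2; print("crop",x,y); return cv2.resize(I[y:y+H,x:x+W],(W*k,H*k),interpolation=cv2.INTER_CUBIC)
A[:480,:400]=cr(s,im["scene"],50,60,8,tip); A[:480,400:800]=cr(t,im["top"],50,60,8,tip)
cv2.imwrite("pics/c7.png",A)
T=tgt(.058)
plan(lerp(c,tgt(-.005),3)+lerp(tgt(-.005),tgt(.02),2)+lerp(tgt(.02),tgt(.06),5))
E
```

```text
tip in eyelet mm [  0.6816   0.4983 -32.1488] ang deg 0.23226250984998933 F eyelet [ 0.851   0.2778 -0.0863] T [-0.4319  0.108   0.0247] open 0.01931361498703051
scene tip,collar,mouth [[255.3, 182.9], [246.7, 173.7], [259.7, 187.3]]
top tip,collar,mouth [[256.2, 199.0], [267.4, 193.9], [250.4, 201.8]]
wrist tip,collar,mouth [[258.2, 192.4], [258.0, 214.7], [257.4, 183.8]]
crop 230 153
crop 231 169
[[[-0.001,-0.0,0.018],[0.003,-0.0,0.001]],[[-0.001,-0.0,0.036],[0.005,-0.0,0.001]],[[-0.001,-0.0,0.054],[0.008,0.0,0.001]],[[-0.001,-0.0,0.079],[0.008,0.0,0.001]],[[-0.001,-0.0,0.104],[0.008,0.0,0.001]]]
[[[-0.0,-0.0,0.016],[-0.0,0.0,-0.0]],[[-0.0,-0.0,0.032],[-0.0,0.0,-0.0]],[[-0.0,-0.0,0.048],[-0.0,0.0,-0.0]],[[-0.0,-0.0,0.064],[-0.0,0.0,-0.0]],[[-0.0,-0.0,0.08],[-0.0,0.0,-0.0]]]
```

View pics/c7.png

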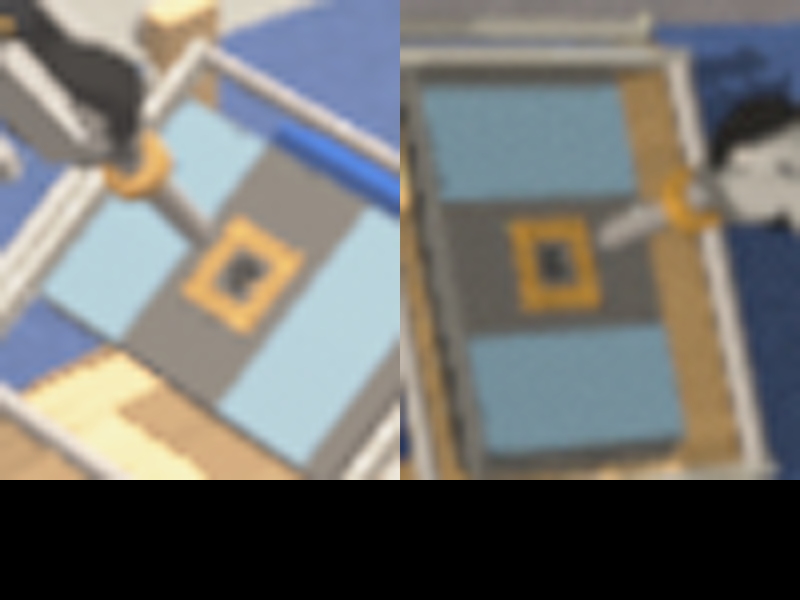

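Both views agree with the model: scene tip (255.6,183) and mouth (260.4,187), top tip (256.4,199) and mouth (250.4,201.9). Inserting.

Request:
play_rows --plan '[[[-0.001,0,0.018],[0.005,0,0]],[[-0.001,0,0.036],[0.008,0,0]],[[-0.001,0,0.054],[0.008,0,0]],[[-0.001,0,0.072],[0.008,0,0]],[[-0.001,0,0.09],[0.008,0,0]]]'

```text
clock: 16.87
ee_pos: [0.571, -0.0303, 0.2645]
ee_rot: [-0.293, 0.878, 0.373, 0.072]
force: [0.4, -0.0, -0.7]
opening: 0.0198
finger_force: 30.0
```

```bash
python3 - <<'E'
from ins import *
rep()
E
```

```text
tip in eyelet mm [-0.3148 -0.1881 14.8438] ang deg 0.12715491820134764 F eyelet [0.3905 0.4772 0.5357] T [-0.4316  0.0298  0.0055] open 0.019797468415360855
```

Request:
play_rows --plan '[[[0,0,0.014],[0,0,0]],[[0,0,0.028],[0,0,0]],[[0,0,0.042],[0,0,0]],[[0,0,0.056],[0,0,0]],[[0,0,0.07],[0,0,0]]]'

```text
clock: 17.28
ee_pos: [0.5682, -0.0109, 0.2366]
ee_rot: [-0.292, 0.878, 0.373, 0.073]
force: [-0.2, -0.5, -0.7]
opening: 0.0197
finger_force: 30.0
```

Request:
play_rows --plan '[[[0,0,0.004],[0,0,0]],[[0,0,0.008],[0,0,0]],[[0,0,0.012],[0,0,0]],[[0,0,0.015],[0,0,0]],[[0,0,0.015],[0,0,0]]]'

```text
clock: 17.7
ee_pos: [0.5676, -0.007, 0.231]
ee_rot: [-0.292, 0.878, 0.373, 0.073]
force: [0.6, 0.2, -0.8]
opening: 0.0197
finger_force: 30.0
```

```bash
python3 - <<'E'
from ins import *
rep()
E
```

```text
tip in eyelet mm [ 0.1814 -0.1085 55.7718] ang deg 0.053351051312037975 F eyelet [0.5805 0.3518 0.7531] T [-0.4005  0.0993  0.0561] open 0.019664399036519575
```

Request:
play_rows --plan '[[[0,0,0.002],[0,0,0]],[[0,0,0.004],[0,0,0]],[[0,0,0.006],[0,0,0]],[[0,0,0.008],[0,0,0]],[[0,0,0.008],[0,0,0]]]'

```text
clock: 18.12
ee_pos: [0.5678, -0.0065, 0.2309]
ee_rot: [-0.291, 0.878, 0.374, 0.073]
force: [-5.3, -9.6, 13.1]
opening: 0.0198
finger_force: 30.0
```

```bash
python3 - <<'E'
from ins import *
rep()
E
```

```text
tip in eyelet mm [ 0.4948  0.0015 56.1454] ang deg 0.10020825854380268 F eyelet [ -6.7365  -0.4097 -15.728 ] T [-0.3862  1.49    0.9149] open 0.01983438299781068
```

The collar is seated (16 N of contact at 56 mm). Releasing and withdrawing along the axis.

Request:
play_rows --plan '[[[0,0,-0.004],[0,0,0]],[[0,0,-0.004],[0,0,0]]]'

```text
clock: 18.28
ee_pos: [0.568, -0.0067, 0.2308]
ee_rot: [-0.291, 0.878, 0.373, 0.074]
force: [-1.2, -4.4, 7.5]
opening: 0.0198
finger_force: 30.0
```

Request:
play_rows --plan '[[[0,0,0],[0,0,0]],[[0,0,0],[0,0,0]],[[0,0,0],[0,0,0]],[[0,0,0],[0,0,0]],[[0,0,0],[0,0,0]]]' --claw 0.6

```text
clock: 18.7
ee_pos: [0.5671, -0.0056, 0.2289]
ee_rot: [-0.293, 0.878, 0.373, 0.072]
force: [0.2, -0.8, 0.1]
opening: 0.0499
finger_force: 0.0
```

Request:
play_rows --plan '[[[0,0,-0.02],[0,0,0]],[[0,0,-0.06],[0,0,0]],[[0,0,-0.12],[0,0,0]],[[0,0,-0.18],[0,0,0]],[[0,0,-0.24],[0,0,0]]]'

```text
clock: 19.12
ee_pos: [0.5781, -0.0748, 0.3292]
ee_rot: [-0.292, 0.878, 0.373, 0.073]
force: [0.2, 0.2, 0.4]
opening: 0.0568
finger_force: 0.0
```

Request:
play_rows --plan '[[[0,0,0],[0,0,0]],[[0,0,0],[0,0,0]],[[0,0,0],[0,0,0]],[[0,0,0],[0,0,0]]]'

```text
clock: 19.45
ee_pos: [0.5774, -0.0731, 0.3259]
ee_rot: [-0.293, 0.877, 0.373, 0.072]
force: [-0.0, 0.1, -0.1]
opening: 0.0566
finger_force: 0.0
```

```bash
python3 - <<'E'
from ins import *
rep()
z=Rt[:,2]
def dark(n,tag):
    C=cam(n); im=viewer.camera(n)[:,:,::-1]; cv2.imwrite(f"pics/{n}{tag}.png",im)
    h=cv2.cvtColor(im,cv2.COLOR_BGR2HSV); u=proj(C,mouth-.055*z)[0]; c=proj(C,mouth-.004*z)[0]
    x,y=u.round().astype(int); r=18 if n!="wrist" else 60
    g=im[y-r:y+r,x-r:x+r].max(2)<60; ys,xs=np.nonzero(g); print(n,"wheel pred",u,"dark centroid",xs.mean()+x-r,ys.mean()+y-r,g.sum())
    x,y=c.round().astype(int); q=h[y-8:y+9,x-8:x+9]; m=(q[...,0]>8)&(q[...,0]<25)&(q[...,1]>110); ys,xs=np.nonzero(m); print(" collar/brass pred",c,"centroid",xs.mean()+x-8,ys.mean()+y-8,m.sum())
for n in ("scene","top","wrist"): dark(n,"8")
E
```

```text
tip in eyelet mm [ -0.8832  -0.1617 -60.2413] ang deg 0.2451591469225163 F eyelet [-0.025   0.0107  0.1139] T [-0.2851  0.0648  0.0478] open 0.056571292787047735
scene wheel pred [251.9864 179.2112] dark centroid nan nan 0
 collar/brass pred [259.1363 186.7537] centroid 260.7088607594937 187.39240506329114 79
top wheel pred [260.3641 197.266 ] dark centroid 263.5806451612903 195.13978494623655 93
 collar/brass pred [251.1012 201.4852] centroid 249.3736263736264 202.17582417582418 91
wrist wheel pred [258.9614 190.3315] dark centroid 264.89150606709495 205.15845824411133 1401
 collar/brass pred [259.1573 177.5596] centroid 252.1111111111111 176.33333333333334 45<stdin>:8: RuntimeWarning: Mean of empty slice.
  ret = ret.dtype.type(ret / rcount)
```

```bash
python3 - <<'E'
import cv2,numpy as np
im=cv2.imread("pics/scene8.png"); g=im.max(2)
print(g[166:196:2,236:272:2])
b=cv2.imread("pics/scene0.png"); 
d=cv2.absdiff(im,b).max(2); print("spinner px diff max",d[250:275,140:165].max(), "stand area leg diff",d[195:215,140:155].max())
E
```

```text
[[181 180 184 182 178 201 228 174 178 207 173 182 183 176 153 169 205 195]
 [183 180 184 179 211 213 196 169 219 220 220 201 180 183 185 193 133 186]
 [215 184 176 199 197 221 162 214 219 219 220 221 213 201 153 170 215 209]
 [222 191 215 210 222 162 206 219 219 220 219 219 220 174 146 141 148 185]
 [179 202 220 228 177 191 219 219 219 219 219 220 191 149 148 150 131 143]
 [194 228 224 197 122 104  82  79  80  91 146 189 151 149 149 149 150 149]
 [229 217 216 128  70  73  76  78  79  80  78  85 149 149 149 149 150 149]
 [211 226 161 154  71  73  76  75  77  78  79  77 197 150 149 149 150 149]
 [230 170 189 168  68  67  66  76  77  68  69  73 214 222 166 149 150 150]
 [189 182 218 167  67 110 158 150 150 146  68  73 212 237 232 195 157 151]
 [164 216 218 213 166  76 103 116 111  83  84 106 199 223 221 220 150 186]
 [214 218 218 219 219 219 205 148 137 154 168 161 210 199 227 160 163 219]
 [172 219 218 219 218 219 183 148 150 171 192 180 170 225 175 154 214 219]
 [168 145 200 219 218 205 147 149 132 127 145 189 228 206 149 205 219 220]
 [180 181 149 172 214 152 149 131 127 128 128 132 184 149 186 219 219 219]]
spinner px diff max 61 stand area leg diff 197
```

```bash
python3 - <<'E'
from ins import *
t=np.linspace(0,2*np.pi,60)
for n in("scene","top"):
    C=cam(n); im=cv2.imread(f"pics/{n}8.png"); g=im.max(2)<(100 if n=="scene" else 75)
    for d in (.045,.05,.055):
        c=mouth+(d-.110)*Rt[:,2]
        P=np.array([c+.025*(np.cos(k)*Rt[:,0]+np.sin(k)*Rt[:,2])+h*Rt[:,1] for k in t for h in(-.01,.01)])
        hull=cv2.convexHull(np.round(proj(C,P)).astype(np.int32)); m=np.zeros(g.shape,np.uint8); cv2.fillConvexPoly(m,hull,1)
        x,y,w,h=cv2.boundingRect(hull); sub=np.zeros_like(g); sub[y-6:y+h+6,x-6:x+w+6]=g[y-6:y+h+6,x-6:x+w+6]
        print(n,d,"bbox",x,y,w,h,"IoU",(sub&(m>0)).sum()/(sub|(m>0)).sum())
E
```

```text
scene 0.045 bbox 242 170 18 16 IoU 0.4163568773234201
scene 0.05 bbox 242 171 19 15 IoU 0.44150943396226416
scene 0.055 bbox 243 172 19 15 IoU 0.4785992217898833
top 0.045 bbox 254 188 18 18 IoU 0.46122448979591835
top 0.05 bbox 253 188 18 18 IoU 0.46887966804979253
top 0.055 bbox 252 189 18 18 IoU 0.4150197628458498
```

```bash
python3 - <<'E'
from ins import *
from scipy.optimize import differential_evolution as DE
t=np.linspace(0,2*np.pi,40); K=8
C=cam("scene"); im=cv2.imread("pics/scene8.png")[165:200,232:275]
big=cv2.resize(im,None,fx=K,fy=K,interpolation=cv2.INTER_CUBIC); g=(big.max(2)<112).astype(np.uint8)
n,l,st,ce=cv2.connectedComponentsWithStats(g); i=1+np.argmax(st[1:,4]); print("comp",st[i]/K,)
cs,_=cv2.findContours((l==i).astype(np.uint8),cv2.RETR_EXTERNAL,cv2.CHAIN_APPROX_NONE); O=np.zeros_like(g); cv2.fillConvexPoly(O,cv2.convexHull(cs[0]),1)
def mask(d,psi,tx,ty):
    Q=Rt@R.from_euler('xyz',[tx,ty,psi]).as_matrix(); c=mouth+Rt[:,2]*(d-.055)-Q[:,2]*.055
    P=np.array([c+.025*(np.cos(k)*Q[:,0]+np.sin(k)*Q[:,2])+h*Q[:,1] for k in t for h in(-.01,.01)])
    m=np.zeros_like(g); cv2.fillConvexPoly(m,cv2.convexHull(np.round((proj(C,P)-[232,165]+.5)*K).astype(np.int32)),1); return m
iou=lambda p:(mask(*p)&O).sum()/(mask(*p)|O).sum()
print("nominal",iou((.055,0,0,0)))
r=DE(lambda p:-iou(p),[(.04,.06),(-1.6,1.6),(-.15,.15),(-.15,.15)],seed=0,maxiter=40,popsize=12); print(r.x,-r.fun)
for d in (.045,.05,.055):
    r=DE(lambda p:-iou((d,)+tuple(p)),[(-1.6,1.6),(-.1,.1),(-.1,.1)],seed=0,maxiter=25,popsize=10); print(d,r.x,-r.fun)
E
```

```text
comp [  10.625   11.      16.75    12.125 1167.5  ]
nominal 0.6016358872771423
[0.0553 0.1072 0.1282 0.0627] 0.9293825113966018
0.045 [-0.8022  0.0963  0.092 ] 0.6791481695940295
0.05 [0.0151 0.0997 0.0597] 0.7878317439195682
0.055 [0.0904 0.0994 0.0857] 0.89216
```

```bash
python3 -c "
from station import robot
print(robot.job_done())"
```

```text
the job is handed in; nothing more can be done
None
```

The job is handed in, with no verdict returned: the wing is over at its stop, the leg's rod is through the eyelet with its collar seated and released (about 55 mm deep; a rough image fit puts it leaning up to 0.14 rad, limit 0.17), and the spinner was not touched.

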